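# Sort the stir bars out of the flip-top tin

### The job

First stand the round-bottomed crucible level and centred in the cork ring, gripping the brittle porcelain only lightly. Then take the flip-top tin by its tab, turn it over above the tray, so that its lid swings open by itself and everything spills out into the tray, and stand the tin back upright on the bench beside the tray with its lid shut. Put all the white stir bars into the crucible, leave all the steel bolts in the tray, and do not disturb the forceps or the timer.

Things in the scene. Friction and masses are not known exactly. Their poses are not given: they have to be found in the camera images.
- tray: fixed shallow aluminium tray, 210 (x) x 250 (y) mm, floor 3 mm thick, with a low rim 3 mm wide that rises 5 mm above the floor (8 mm above the bench). Origin: centre of its underside; axes along its sides, z up
- ring: fixed cork support ring, 84 mm across, 22 mm high, hole 44 mm. Origin: centre of its underside, on the bench; z is the axis of the hole
- crucible: loose white porcelain crucible, 140 g, round-bottomed (hemisphere, radius 34 mm), straight wall from 34 mm up to the rim at 54 mm, 68 mm outside, 60 mm inside, inner floor 17 mm up. Rocks easily. Origin: its lowest point; z along its axis to the mouth; in the ring the origin is about 14 mm above the bench. Brittle: a 40 N grip is safe, 60 N breaks it
- tin: loose flip-top steel tin, 150 g empty, with the stir bars and bolts in it. Floor 66 (x) x 86 (y) mm, 40 mm high, walls 2.4 mm; the front (+x) wall flares outward 28 degrees, so the mouth runs from x = -34 to 53 mm. Origin: underside, 34 mm in front of the rear wall; +x forward (away from the handle), z up
- tin_handle (a point): middle of the grip on the tin's tab handle (tin frame x = -74, z = 24 mm). The tab sticks out level from the rear wall over x = -100 to -34 mm, 10 mm thick (y), 22 mm high. The tin is made to be held by it and tipped forward over the lip
- tin_mouth (a point): middle of the tin's front pouring lip (tin frame x = 53, z = 40 mm)
- tin_lid (a joint): the tin's lid, a flat 22 g plate over the mouth, 90 mm wide, hinged on top of the rear wall: 0 shut, grows to 1.9 rad as it opens. It has no latch and swings freely: it falls shut with the tin upright; with the tin tipped forward well past a right angle it hangs open and what slides out pushes it further
- forceps: bystander: steel forceps 122 x 11 x 8 mm. Origin: centre of its underside
- squeeze_timer: bystander: small white timer, 62 x 50 x 18 mm. Origin: centre of its underside
- bar0: white plastic stir bar, 26 mm long (its y axis), 9 x 9 mm across, 12 g; does not roll. Origin: its centre. May be absent
- bar1: white plastic stir bar, 26 mm long (its y axis), 9 x 9 mm across, 12 g; does not roll. Origin: its centre. May be absent
- bar2: white plastic stir bar, 26 mm long (its y axis), 9 x 9 mm across, 12 g; does not roll. Origin: its centre. May be absent
- bar3: white plastic stir bar, 26 mm long (its y axis), 9 x 9 mm across, 12 g; does not roll. Origin: its centre. May be absent
- bar4: white plastic stir bar, 26 mm long (its y axis), 9 x 9 mm across, 12 g; does not roll. Origin: its centre. May be absent
- bar5: white plastic stir bar, 26 mm long (its y axis), 9 x 9 mm across, 12 g; does not roll. Origin: its centre. May be absent
- bolt0: steel hexagon bolt, 36 mm long (its y axis, head at +y), shank 8 mm, head 13 to 15 mm, 15 g; does not roll. Origin: on its axis, midway between its ends. May be absent
- bolt1: steel hexagon bolt, 36 mm long (its y axis, head at +y), shank 8 mm, head 13 to 15 mm, 15 g; does not roll. Origin: on its axis, midway between its ends. May be absent

How it is judged (in metres and radians):
On the way, in this order (a step that is already met when the one before it is completed fails the run):
1. the crucible sits level and centred in the ring, let go of (horizontal distance between crucible and ring below 0.005 m and height (world z) of crucible between 0.01 and 0.018 m and angle between crucible's own z axis and vertical below 0.12 rad and contact force between the fingers and crucible below 0.1 N), for 0.3 s.
2. the tin is tipped forward past 100 degrees with its pouring lip over the tray and its lid swung open (angle between tin's own z axis and vertical above 1.75 rad and value of joint tin_lid above 0.15 rad and x of tin_mouth in the frame of tray between -0.105 and 0.105 m and y of tin_mouth in the frame of tray between -0.125 and 0.125 m), for 0.1 s.
At the end, for the whole second after the job is handed in: the crucible sits in the ring, centred within 5 mm and level within 0.12 rad, with every stir bar inside it; every bolt lies in the tray; the tin stands upright (within 0.1 rad) on the bench, off the tray, with its lid shut (under 0.12 rad); all at rest (horizontal distance between crucible and ring below 0.005 m and height (world z) of crucible between 0.01 and 0.018 m and angle between crucible's own z axis and vertical below 0.12 rad and horizontal distance between each of bar0, bar1, bar2, bar3, bar4, bar5 and crucible below 0.028 m and z of bar0 in the frame of crucible between 0.014 and 0.056 m and z of bar1 in the frame of crucible between 0.014 and 0.056 m and z of bar2 in the frame of crucible between 0.014 and 0.056 m and z of bar3 in the frame of crucible between 0.014 and 0.056 m and z of bar4 in the frame of crucible between 0.014 and 0.056 m and z of bar5 in the frame of crucible between 0.014 and 0.056 m and x of bolt0 in the frame of tray between -0.105 and 0.105 m and y of bolt0 in the frame of tray between -0.125 and 0.125 m and height (world z) of each of bolt0, bolt1 below 0.03 m and x of bolt1 in the frame of tray between -0.105 and 0.105 m and y of bolt1 in the frame of tray between -0.125 and 0.125 m and angle between tin's own z axis and vertical below 0.1 rad and height (world z) of tin between -0.004 and 0.008 m and contact force between tin and tray below 0.1 N and value of joint tin_lid below 0.12 rad and linear speed of each of crucible, tin, bar0, bar1, bar2, bar3, bar4, bar5 below 0.02 m/s); the robot touches nothing.
It fails at once if the crucible is squeezed hard: more than 110 N between fingers and crucible, both fingers together (contact force between the fingers and crucible above 110 N).
It fails at once if the forceps is pushed more than 25 mm away (distance of forceps from where it was at the start of the episode above 0.025 m).
It fails at once if the squeeze_timer is pushed more than 25 mm away (distance of squeeze_timer from where it was at the start of the episode above 0.025 m).
Of bar0, bar1, bar2, bar3, bar4, bar5 only 4 to 6 are there at a start; the rules pass over those that are not, and their reading is None.
Of bolt0, bolt1 only 1 to 2 are there at a start; the rules pass over those that are not, and their reading is None.
At some moment in a run one of tin may be knocked a few centimetres aside while the robot is not near it.
Once in a run the grip may slacken for a moment while it holds something.
It also fails if it takes over 210 s, if anything falls off the work surface, if the arm or the gripper's body presses on something with over 40 N, if the wrist force passes 120 N, or if a joint passes its speed limit or range.

### The arm

A 6-joint arm with a two-finger parallel gripper is mounted at the origin on a cart in front of the work surface, level with it; the furniture and walls round the work are solid. World frame = base frame: x ahead of the robot, y to its left, z up, the work surface at z = 0. Lengths are in mm, angles in rad, forces in N, time in s.
With the tool pointing down it reaches from about 400 to 925 mm from the base axis. Payload 12.5 kg.
Tool frame: the origin (TCP) lies midway between the tips of the shut fingers; the grasp point (between the pads) lies 19 mm behind it; z points along the fingers, y is the line along which they close (so a half turn about z gives the same grasp; the last joint's range is limited). The gripper opens to 95 mm and grips with 3 to 60 N. Pads are 20 mm wide; open, the fingers measure 119 mm over their backs; the gripper's body (75 mm by 180 mm) begins 59 mm behind the grasp point.
Start: joints at [-1.355, 0.491, 1.559, -0, 1.092, -0.106], TCP at [197.695, -592.931, 181.261] pointing down, gripper open.
Joint ranges: [-3.1, 3.1], [-0.84, 2.19], [0.05, 2.79], [-1.13, 4.28], [0.06, 2.93], [-2.69, 2.69]. Speed limits (rad/s): [2.22, 2.22, 2.79, 3.14, 3.14, 3.14].

### API

Orientations are given as [roll, pitch, yaw] about the fixed x, y, z axes, in that order (R = Rz(yaw) Ry(pitch) Rx(roll)).
In Python, from cell import * gives the robot as it stands. The module is installed in compiled form; this text tells all that it offers.
- The arm moves only by the tool arm_command, never from a script. Its arguments are lists of equal length, an entry for each row: "delta_pos": the shift along the world's x, y, z in units of 250 mm (1.0 is 250 mm), a list of three; "delta_rot": the turn, a rotation vector about the world's x, y, z in units of 90 degrees (1.0 is 90 degrees), a list of three; "claw": the closure, from 0 (fully open) to 1 (shut). In form: {"delta_pos": [[tx, ty, tz], ...], "delta_rot": [[wx, wy, wz], ...], "claw": [claw, ...]}. A call has exactly 5 rows; each row is the pose to reach, as a shift and turn from the pose commanded when the call began; what a row does not reach only later rows make up. A row lasts 1/12 s, in which the tool goes at most 41.7 mm and 7.16 degrees, less where a joint would pass 70% of its speed; a pose out of reach is approached as far as the arm can. A call with a number of a shift or a turn outside -1 to 1 is refused whole. A call with a gripper value outside its range is refused whole. The fingers move at their own pace and stop on an object; the grip force is fixed at half the most. Time passes only in rows, so rows that repeat a pose let the fingers close, or fill a call up. It gives the time, the measured TCP pose, the force, the opening and the grip force at its end, in the units of the state.
- state(): the state, without advancing time (a new reading comes with each control period).
- read_camera(name): name is "scene" or "top"; returns the picture (400x640x3 uint8, red, green, blue); there is no depth.
- calibration(name): a dict with "camera_matrix" (3x3 intrinsics, pixels), "k1" (the pictures are not rectified: a ray, as slopes to the right and down, at radius r is drawn at 1 + k1 r^2 times it, then the intrinsics apply), "T" (4x4, takes a point from camera to world coordinates). Camera axes: x right, y down, z forward; pixel columns grow to the right and rows downward; lengths in mm; the calibration is good to about 2 mm. A picture is of the moment at which its call begins. calibration takes no time and is no camera call.
- job_done(): hands the job in; it is judged then, once.
The state is a dict: "t": time; "joints": joint angles; "qvel": joint speeds; "tau": joint torques, N m; "eef_pos": TCP position; "tcp_rot": TCP orientation; "ft_force": force on the tool from outside, world axes, zero at the start; "moment": the same for the moment, N m; "opening": opening from 0.0 (shut) to 1.0 (fully open); "grip_force": force on a finger pad.
Only numpy, scipy, OpenCV 4.12 (cv2) and the standard library are available. Lean on these libraries where they do the work, as an engineer would, in place of code of your own. Each camera call takes 0.05 s, during which the arm holds its last target. There are 200 camera calls.

## Working session

There is one attempt and no reset: what is moved stays moved. The work goes in short steps, Python scripts to look and compute and a tool call to move; the robot and the scene stay as the last step left them, time stands still between calls to the robot, and variables do not carry over. Pictures are saved under pics/ and viewed, at most 14 in all, crops included, and the job is handed in when it is done.

Besides the shell and the picture viewer there is one more tool, called after ">>>" as name(argument=value, ...) on one line, values as JSON. arm_command: Moves the arm, as the interface text tells. Shifts and turns lie within -1 to 1; 1 stands for 250 mm of shift or 90 degrees of turn. Its arguments: {"type":"object","properties":{"delta_pos":{"type":"array"},"delta_rot":{"type":"array"},"claw":{"type":"array"}},"required":["delta_pos","delta_rot","claw"]}

```bash
mkdir -p pics; cat > h.py <<'E'
from cell import *
import numpy as np, cv2
def snap(n,f):
    im=read_camera(n); cv2.imwrite('pics/'+f,im[:,:,::-1]); return im
def ray(n,u,v):
    c=calibration(n);K=np.array(c["camera_matrix"]);T=np.array(c["T"])
    d=np.array([(u-K[0,2])/K[0,0],(v-K[1,2])/K[1,1]]);s=d.copy()
    for _ in range(20): s=d/(1+c["k1"]*(s@s))
    return T[:3,3],T[:3,:3]@np.array([s[0],s[1],1])
def px(n,u,v,z=0):
    o,r=ray(n,u,v); return o+r*(z-o[2])/r[2]
def proj(n,p):
    c=calibration(n);K=np.array(c["camera_matrix"]);T=np.array(c["T"])
    q=T[:3,:3].T@(np.array(p)-T[:3,3]);s=q[:2]/q[2];s=s*(1+c["k1"]*(s@s));return K[:2,:2]@s+K[:2,2]
def crop(im,f,x0,y0,x1,y1,k):
    cv2.imwrite('pics/'+f,cv2.resize(im[y0:y1,x0:x1,::-1],None,fx=k,fy=k,interpolation=cv2.INTER_CUBIC))
E
python3 - <<'E'
from h import *
snap('top','t0.png');snap('scene','s0.png')
for n in('top','scene'):
    c=calibration(n);print(np.round(c["camera_matrix"],1).tolist(),c["k1"],np.round(c["T"],3).tolist())
print(state())
E
```

```text
[[440.2, 0.0, 320.5], [0.0, 440.2, 200.8], [0.0, 0.0, 1.0]] -0.057817059458080876 [[-0.018, -0.999, 0.04, 417.509], [-1.0, 0.018, 0.019, -21.257], [-0.02, -0.039, -0.999, 1239.331], [0.0, 0.0, 0.0, 1.0]]
[[444.4, 0.0, 318.0], [0.0, 444.4, 205.5], [0.0, 0.0, 1.0]] -0.009055113007369458 [[-0.523, -0.655, 0.545, -116.643], [-0.852, 0.406, -0.33, 372.781], [-0.005, -0.637, -0.771, 930.274], [0.0, 0.0, 0.0, 1.0]]
{'t': 0.1, 'joints': array([-1.35460129e+00,  4.91476343e-01,  1.55940932e+00, -3.26751842e-05,
        1.09173677e+00, -1.05605563e-01]), 'qvel': array([-2.74945319e-04, -9.31039566e-04, -2.14749605e-03,  2.46466770e-05,
       -8.65140200e-05,  1.12289510e-03]), 'tau': array([ 1.50762215e-03, -6.13622475e+01, -2.58605200e+01,  6.93516014e-02,
        4.70707007e-02, -4.62690332e-05]), 'eef_pos': array([ 197.62346638, -592.64810368,  180.72729522]), 'tcp_rot': array([-3.14056555e+00, -7.97286647e-05,  3.21815638e-01]), 'ft_force': array([-0.51884742,  0.08168775, -0.31636479]), 'moment': array([-0.00771261, -0.01565893, -0.00450961]), 'grip_force': 0.0, 'opening': 1.0014565081759716}
```

View pics/t0.png

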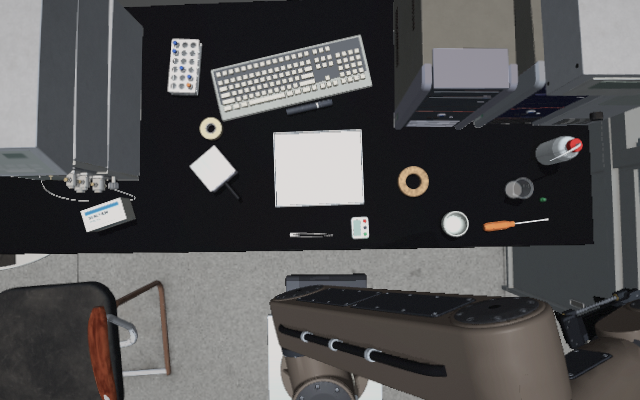

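View pics/s0.png

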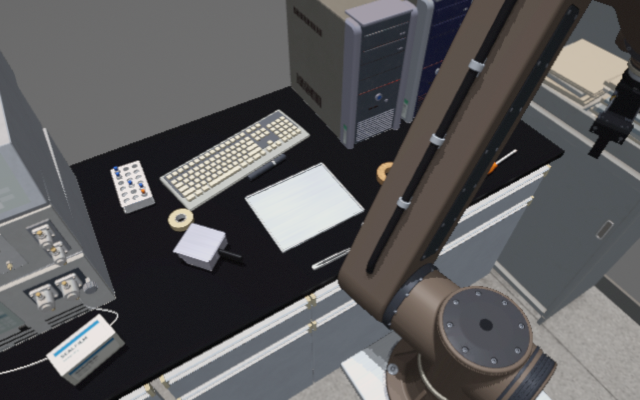

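The top view shows the tin at (213,170) with its tab toward (235,195), the tray centred at (319,168), the ring at (413,181), and the crucible at (455,223). The forceps are at (311,235) and the timer at (360,228). I'll enlarge these areas.

```bash
python3 - <<'E'
from h import *
im=cv2.imread('pics/t0.png')[:,:,::-1]
a=cv2.resize(im[140:250,380:490],None,fx=5,fy=5,interpolation=cv2.INTER_CUBIC)
b=cv2.resize(im[130:240,180:230+20],None,fx=5,fy=5,interpolation=cv2.INTER_CUBIC)
cv2.imwrite('pics/c0.png',np.hstack([a[:,:400+50],b])[:,:,::-1])
for u,v,z in[(413,181,22),(455,223,54),(319,168,8),(275,132,8),(363,130,8),(364,204,8),(275,207,8),(311,235,5),(360,228,18)]:print(u,v,np.round(px('top',u,v,z)))
E
```

```text
413 181 [ 516. -255.   22.]
455 223 [ 398. -359.   54.]
319 168 [559.   5.   8.]
275 132 [663. 128.   8.]
363 130 [ 664. -121.    8.]
364 204 [ 455. -119.    8.]
275 207 [451. 131.   8.]
311 235 [371.  31.   5.]
360 228 [ 389. -105.   18.]
```

View pics/c0.png

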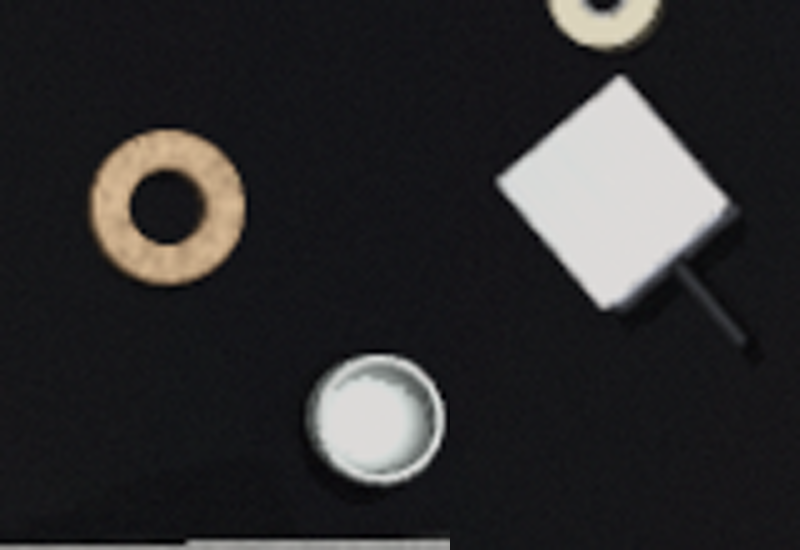

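```bash
python3 - <<'E'
from h import *
im=cv2.imread('pics/t0.png')
hsv=cv2.cvtColor(im,cv2.COLOR_BGR2HSV)
def fit(m,x0,y0,x1,y1,n,z):
    k=np.zeros_like(m);k[y0:y1,x0:x1]=m[y0:y1,x0:x1]
    c=max(cv2.findContours(k,cv2.RETR_EXTERNAL,cv2.CHAIN_APPROX_NONE)[0],key=len)
    (u,v),ax,an=cv2.fitEllipse(c);print(n,u,v,ax,np.round(px('top',u,v,z),1))
fit(((hsv[:,:,1]>50)&(hsv[:,:,2]>80)).astype(np.uint8),390,155,440,210,'ring',22)
fit((hsv[:,:,2]>90).astype(np.uint8),430,200,480,246,'cruc',54)
for p in[(398,-359,54),(516,-255,22)]:print(proj('top',p),proj('top',np.add(p,(0,34,0))))
E
```

```text
ring 412.98187255859375 180.96531677246094 (29.953367233276367, 30.32539939880371) [ 516.  -254.6   22. ]
cruc 455.3431701660156 223.312744140625 (25.134925842285156, 25.77956199645996) [ 397.2 -359.6   54. ]
[455.09568717 223.03703872] [442.50430543 223.2787287 ]
[413.12815923 180.95266711] [400.85924886 181.17616901]
```

>>> arm_command(delta_pos=[[0.1,0.11,-0.03],[0.2,0.23,-0.06],[0.3,0.35,-0.09],[0.4,0.46,-0.12],[0.4,0.46,-0.12]], delta_rot=[[0,0,0],[0,0,0],[0,0,0],[0,0,0],[0,0,0]], claw=[0,0,0,0,0])

```text
t: 0.52
eef_pos: [300.3, -472.9, 149.9]
tcp_rot: [-3.138, -0.0, 0.325]
ft_force: [0.7, 0.7, 0.5]
opening: 1.0
grip_force: 0.0
```

>>> arm_command(delta_pos=[[0.1,0.12,-0.05],[0.2,0.24,-0.1],[0.3,0.36,-0.15],[0.4,0.472,-0.2],[0.4,0.472,-0.2]], delta_rot=[[0,0,0],[0,0,0],[0,0,0],[0,0,0],[0,0,0]], claw=[0,0,0,0,0])

```text
t: 0.93
eef_pos: [399.7, -355.1, 99.2]
tcp_rot: [-3.138, 0.001, 0.326]
ft_force: [0.2, -0.7, 0.7]
opening: 1.005
grip_force: 0.0
```

```bash
cat >> h.py <<'E'
def log():
    s=state(); open('log.txt','a').write(repr((s['joints'].tolist(),s['eef_pos'].tolist(),s['tcp_rot'].tolist()))+'\n')
    print(s['t'],s['joints'].round(3),s['eef_pos'].round(1),s['tcp_rot'].round(3),s['ft_force'].round(1),round(s['grip_force'],1),round(s['opening'],3))
E
python3 -c "from h import *;log()"
```

```text
0.9333 [-8.500e-01  4.690e-01  1.867e+00  1.000e-03  8.100e-01  3.940e-01] [ 399.7 -355.1   99.2] [-3.138e+00  1.000e-03  3.260e-01] [ 0.2 -0.7  0.7] 0.0 1.005
```

>>> arm_command(delta_pos=[[0,0,0],[0,0,0],[0,0,0],[0,0,0],[0,0,0]], delta_rot=[[0,0,0],[0,0,0],[0,0,0],[0,0,0],[0,0,0]], claw=[0,0,0,0,0])

```text
t: 1.35
eef_pos: [397.1, -360.8, 101.5]
tcp_rot: [3.141, -0.0, 0.32]
ft_force: [-0.4, -0.5, 0.0]
opening: 1.0
grip_force: 0.0
```

```bash
python3 -c "
from h import *;log();im=snap('top','t1.png');snap('scene','s1.png');crop(im,'c1.png',400,160,500,250,6)"
```

```text
1.35 [-0.861  0.466  1.863 -0.     0.811  0.39 ] [ 397.1 -360.8  101.5] [ 3.141 -0.     0.32 ] [-0.4 -0.5  0. ] 0.0 1.0
```

View pics/c1.png

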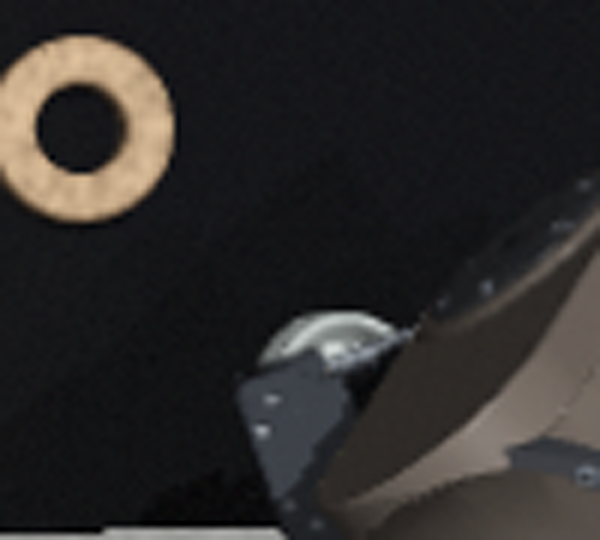

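>>> arm_command(delta_pos=[[0,0,-0.1],[0,0,-0.2],[0,0,-0.27],[0,0,-0.295],[0,0,-0.295]], delta_rot=[[0,0,0],[0,0,0],[0,0,0],[0,0,0],[0,0,0]], claw=[0,0,0,0,0])

```text
t: 1.87
eef_pos: [397.1, -359.7, 26.4]
tcp_rot: [-3.139, 0.001, 0.321]
ft_force: [-0.0, 0.5, -1.0]
opening: 0.999
grip_force: 0.0
```

>>> arm_command(delta_pos=[[0,0,0],[0,0,0],[0,0,0],[0,0,0],[0,0,0]], delta_rot=[[0,0,0],[0,0,0],[0,0,0],[0,0,0],[0,0,0]], claw=[0.15,0.2,0.25,0.3,0.35])

```text
t: 2.28
eef_pos: [397.9, -360.1, 28.2]
tcp_rot: [3.14, -0.0, 0.322]
ft_force: [0.0, 0.5, 0.4]
opening: 0.708
grip_force: 0.0
```

>>> arm_command(delta_pos=[[0,0,0],[0,0,0],[0,0,0],[0,0,0],[0,0,0]], delta_rot=[[0,0,0],[0,0,0],[0,0,0],[0,0,0],[0,0,0]], claw=[0.5,0.5,0.5,0.5,0.5])

```text
t: 2.7
eef_pos: [397.7, -359.9, 27.5]
tcp_rot: [3.142, 0.0, 0.322]
ft_force: [0.6, -0.6, -0.2]
opening: 0.504
grip_force: 0.0
```

```bash
python3 -c "
from h import *;log();im=snap('top','t2.png');snap('scene','s2.png');crop(im,'c2.png',400,160,500,250,6)"
```

```text
2.7 [-0.859  0.579  1.922 -0.     0.641  0.39 ] [ 397.7 -359.9   27.5] [3.142 0.    0.322] [ 0.6 -0.6 -0.2] 0.0 0.504
```

View pics/c2.png

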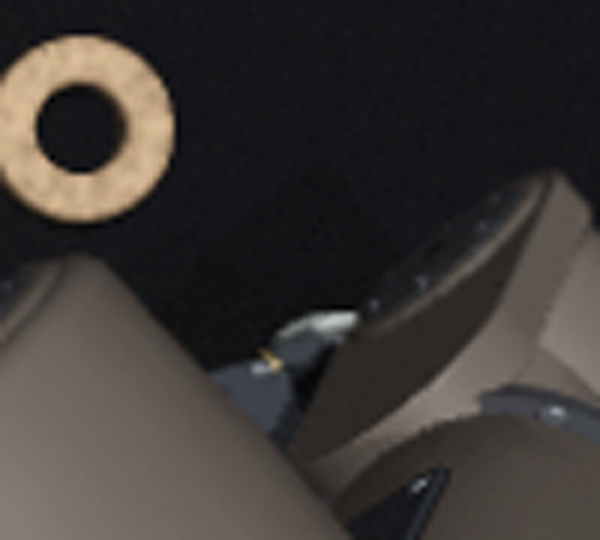

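>>> arm_command(delta_pos=[[0,0,0],[0,0,0],[0,0,0],[0,0,0],[0,0,0]], delta_rot=[[0,0,0],[0,0,0],[0,0,0],[0,0,0],[0,0,0]], claw=[0.53,0.56,0.59,0.62,0.65])

```text
t: 3.22
eef_pos: [397.7, -359.9, 27.5]
tcp_rot: [3.141, 0.0, 0.322]
ft_force: [0.1, 1.0, -0.7]
opening: 0.369
grip_force: 0.0
```

```bash
python3 -c "
from h import *;log();im=snap('scene','s3.png')"
```

```text
3.2167 [-0.859  0.579  1.922 -0.     0.641  0.39 ] [ 397.7 -359.9   27.5] [3.141 0.    0.322] [ 0.1  1.  -0.7] 0.0 0.369
```

View pics/s3.png

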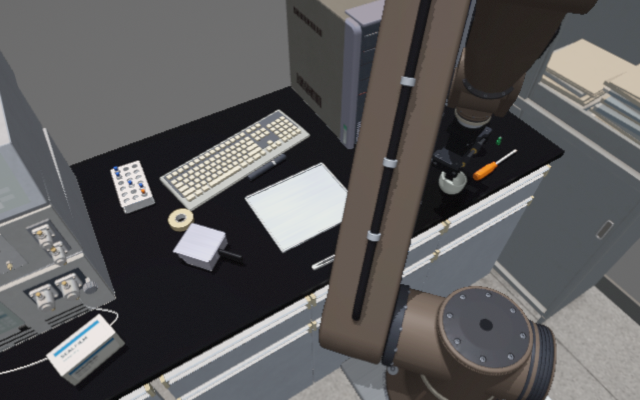

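```bash
python3 -c "
from h import *
for p in [(397,-360,54),(397.7,-359.9,27.5),(397,-360,34)]:print(proj('scene',p),proj('top',p))
im=cv2.imread('pics/s3.png')[:,:,::-1];crop(im,'c3.png',410,120,500,210,6)"
```

```text
[451.64809679 177.28560513] [455.47592787 223.40215837]
[449.25969641 183.76706628] [452.68701753 223.03385546]
[449.99118026 182.30829327] [453.39261209 223.31559716]
```

View pics/c3.png

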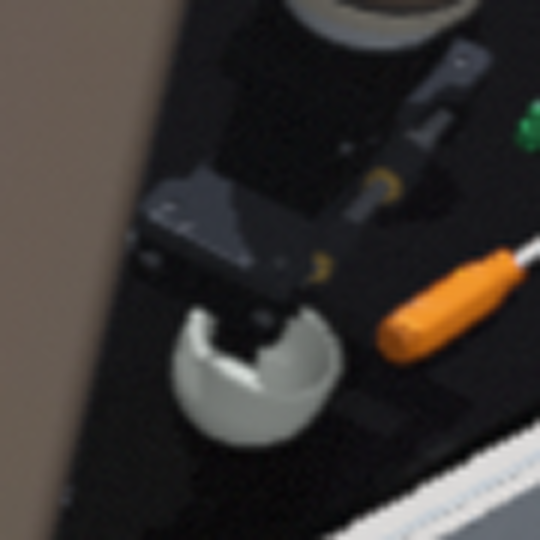

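```bash
python3 -c "
from h import *
L=[]
for f in('s1','s2','s3'):
    im=cv2.imread(f'pics/{f}.png')[100:220,405:505]
    im=(255*(im/255.)**0.45).astype(np.uint8)
    L.append(cv2.resize(im,None,fx=2.66*1.5/1.5,fy=2.66*1.5/1.5,interpolation=cv2.INTER_CUBIC))
top=np.hstack(L)
cv2.imwrite('pics/c4.png',cv2.resize(top,None,fx=1,fy=1));print(top.shape)"
```

```text
(319, 798, 3)
```

View pics/c4.png

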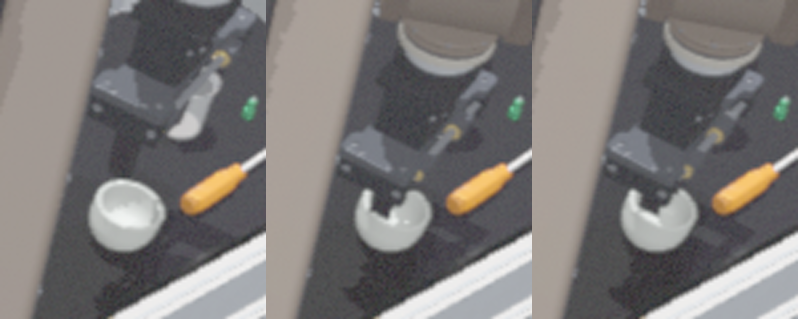

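```bash
python3 -c "
from h import *
d=np.array([-np.sin(.322),np.cos(.322),0]);e=np.array([np.cos(.322),np.sin(.322),0])
for n,z,o,x0 in(('s1',101,1,0),('s2',27.5,.5,266),('s3',27.5,.37,532)):
  for s in(1,-1):
    for h in(0,60):
      q=proj('scene',np.array([397.7,-359.9,z+h])+s*d*(95*o/2+6)); print(n,s,h,((q-[405,100])*2.66+[x0,0]).round())
  for s in(1,-1):
    for t in (1,-1):print('body',s,t,((proj('scene',np.array([397.7,-359.9,z+78])+s*d*90+t*e*37)-[405,100])*2.66+[x0,0]).round())
"
```

```text
s1 1 0 [107. 203.]
s1 1 60 [121. 158.]
s1 -1 0 [160. 143.]
s1 -1 60 [176.  98.]
body 1 1 [ 69. 147.]
body 1 -1 [142. 185.]
body -1 1 [164.  49.]
body -1 -1 [234.  81.]
s2 1 0 [369. 239.]
s2 1 60 [382. 199.]
s2 -1 0 [398. 207.]
s2 -1 60 [412. 166.]
body 1 1 [321. 203.]
body 1 -1 [389. 240.]
body -1 1 [412. 105.]
body -1 -1 [478. 137.]
s3 1 0 [638. 236.]
s3 1 60 [651. 195.]
s3 -1 0 [661. 210.]
s3 -1 60 [675. 169.]
body 1 1 [587. 203.]
body 1 -1 [655. 240.]
body -1 1 [678. 105.]
body -1 -1 [744. 137.]
```

The fingers look about 50 mm higher in the pictures than the reported TCP. I'll test this safely with a lower grasp, TCP at z = 8, which stays above the bench either way.

>>> arm_command(delta_pos=[[0,0,0.1],[0,0,0.2],[0,0,0.2],[0,0,0.2],[0,0,0.2]], delta_rot=[[0,0,0],[0,0,0],[0,0,0],[0,0,0],[0,0,0]], claw=[0.65,0.3,0,0,0])

```text
t: 3.68
eef_pos: [397.5, -359.7, 77.2]
tcp_rot: [-3.141, 0.0, 0.322]
ft_force: [1.0, -0.1, 1.0]
opening: 0.576
grip_force: 0.0
```

>>> arm_command(delta_pos=[[0,0,0],[0,0,0],[0,0,0],[0,0,0],[0,0,0]], delta_rot=[[0,0,0],[0,0,0],[0,0,0],[0,0,0],[0,0,0]], claw=[0,0,0,0,0])

```text
t: 4.1
eef_pos: [397.6, -359.9, 77.2]
tcp_rot: [-3.141, 0.0, 0.322]
ft_force: [0.1, 0.4, -0.8]
opening: 0.926
grip_force: 0.0
```

```bash
python3 -c "
from h import *
log();a=snap('scene','s4.png');b=snap('top','t4.png')
L=[cv2.resize((255*(im[:,:,::-1]/255.)**0.45).astype(np.uint8),(400,440),interpolation=cv2.INTER_CUBIC) for im in(a[100:210,405:505],b[165:275,400:500])]
cv2.imwrite('pics/c5.png',np.hstack(L))"
```

```text
4.1 [-0.859  0.501  1.885 -0.     0.756  0.39 ] [ 397.6 -359.9   77.2] [-3.141  0.     0.322] [ 0.1  0.4 -0.8] 0.0 0.926
```

View pics/c5.png

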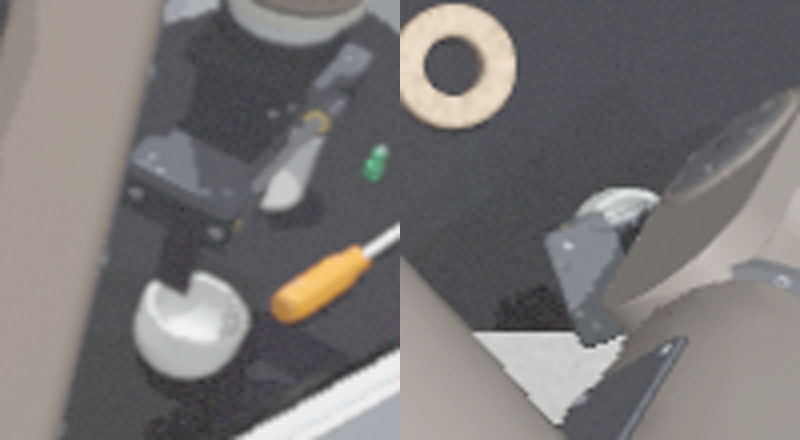

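>>> arm_command(delta_pos=[[0,0,-0.1],[0,0,-0.2],[0,0,-0.21],[0,0,-0.22],[0,0,-0.22]], delta_rot=[[0,0,0],[0,0,0],[0,0,0],[0,0,0],[0,0,0]], claw=[0,0,0,0,0])

```text
t: 4.62
eef_pos: [397.8, -360.1, 22.8]
tcp_rot: [-3.142, 0.0, 0.322]
ft_force: [0.5, 0.6, 0.1]
opening: 1.001
grip_force: 0.0
```

```bash
python3 -c "
from h import *
log();a=snap('scene','s5.png');b=snap('top','t5.png')"
```

```text
4.6167 [-0.859  0.587  1.924 -0.     0.631  0.39 ] [ 397.8 -360.1   22.8] [-3.142  0.     0.322] [0.5 0.6 0.1] 0.0 1.001
```

>>> arm_command(delta_pos=[[0,0,-0.015],[0,0,-0.03],[0,0,-0.045],[0,0,-0.06],[0,0,-0.06]], delta_rot=[[0,0,0],[0,0,0],[0,0,0],[0,0,0],[0,0,0]], claw=[0,0,0,0,0])

```text
t: 5.13
eef_pos: [397.5, -359.7, 6.8]
tcp_rot: [-3.141, 0.0, 0.322]
ft_force: [-0.4, 0.4, -0.1]
opening: 0.995
grip_force: 0.0
```

>>> arm_command(delta_pos=[[0,0,0],[0,0,0],[0,0,0],[0,0,0],[0,0,0]], delta_rot=[[0,0,0],[0,0,0],[0,0,0],[0,0,0],[0,0,0]], claw=[0.2,0.25,0.3,0.32,0.35])

```text
t: 5.55
eef_pos: [397.7, -360.0, 7.6]
tcp_rot: [3.141, -0.0, 0.322]
ft_force: [-0.8, 0.8, 0.6]
opening: 0.707
grip_force: 0.3
```

>>> arm_command(delta_pos=[[0,0,0],[0,0,0],[0,0,0],[0,0,0],[0,0,0]], delta_rot=[[0,0,0],[0,0,0],[0,0,0],[0,0,0],[0,0,0]], claw=[0.35,0.35,0.35,0.35,0.35])

```text
t: 5.97
eef_pos: [397.7, -360.0, 7.6]
tcp_rot: [3.141, -0.0, 0.322]
ft_force: [0.5, 0.0, 1.1]
opening: 0.694
grip_force: 29.8
```

>>> arm_command(delta_pos=[[0,0,0],[0,0,0],[0,0,-0.02],[0,0,-0.04],[0,0,-0.05]], delta_rot=[[0,0,0],[0,0,0],[0,0,0],[0,0,0],[0,0,0]], claw=[0.1,0.1,0.1,0.1,0.1])

```text
t: 6.38
eef_pos: [397.5, -359.7, -5.8]
tcp_rot: [-3.141, 0.0, 0.322]
ft_force: [0.7, 0.5, -0.7]
opening: 0.896
grip_force: 0.0
```

>>> arm_command(delta_pos=[[0,0,0],[0,0,0],[0,0,0],[0,0,0],[0,0,0]], delta_rot=[[0,0,0],[0,0,0],[0,0,0],[0,0,0],[0,0,0]], claw=[0.2,0.25,0.3,0.33,0.4])

```text
t: 6.8
eef_pos: [397.7, -360.0, -4.9]
tcp_rot: [3.141, -0.0, 0.322]
ft_force: [-0.2, 0.2, -1.0]
opening: 0.7
grip_force: 29.7
```

>>> arm_command(delta_pos=[[0,0,0],[0,0,0],[0,0,0],[0,0,0],[0,0,0]], delta_rot=[[0,0,0],[0,0,0],[0,0,0],[0,0,0],[0,0,0]], claw=[0.4,0.4,0.4,0.4,0.4])

```text
t: 7.22
eef_pos: [397.7, -359.9, -5.0]
tcp_rot: [3.141, -0.0, 0.322]
ft_force: [-0.1, 0.9, -0.4]
opening: 0.703
grip_force: 29.7
```

```bash
python3 -c "
from h import *
log();a=snap('scene','s6.png')
a0=cv2.imread('pics/s3.png')[:,:,::-1]
a5=cv2.imread('pics/s5.png')[:,:,::-1]
L=[cv2.resize((255*(im[:,:,::-1]/255.)**0.45).astype(np.uint8),(400,400),interpolation=cv2.INTER_CUBIC) for im in(a[140:200,420:480],a5[140:200,420:480])]
cv2.imwrite('pics/c6.png',np.hstack(L))"
```

```text
7.2167 [-0.859  0.633  1.94  -0.     0.569  0.39 ] [ 397.7 -359.9   -5. ] [ 3.141 -0.     0.322] [-0.1  0.9 -0.4] 29.7 0.703
```

View pics/c6.png

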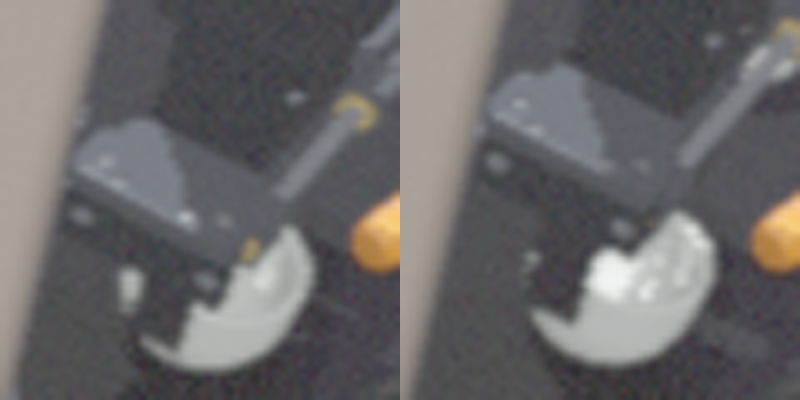

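>>> arm_command(delta_pos=[[0,0,0.02],[0,0,0.06],[0,0,0.11],[0,0,0.15],[0,0,0.15]], delta_rot=[[0,0,0],[0,0,0],[0,0,0],[0,0,0],[0,0,0]], claw=[0.4,0.4,0.4,0.4,0.4])

```text
t: 7.68
eef_pos: [398.4, -360.7, 34.9]
tcp_rot: [3.138, -0.001, 0.322]
ft_force: [0.8, -0.3, -0.8]
opening: 0.699
grip_force: 29.7
```

>>> arm_command(delta_pos=[[0.03,0.025,0],[0.08,0.07,0],[0.14,0.125,0],[0.2,0.18,0],[0.24,0.21,0]], delta_rot=[[0,0,0],[0,0,0],[0,0,0],[0,0,0],[0,0,0]], claw=[0.4,0.4,0.4,0.4,0.4])

```text
t: 8.1
eef_pos: [458.8, -305.6, 32.1]
tcp_rot: [-3.141, 0.0, 0.323]
ft_force: [0.4, -0.4, -1.2]
opening: 0.697
grip_force: 29.7
```

>>> arm_command(delta_pos=[[0.06,0.05,0],[0.12,0.11,0],[0.18,0.16,0],[0.22,0.2,0],[0.234,0.21,0]], delta_rot=[[0,0,0],[0,0,0],[0,0,0],[0,0,0],[0,0,0]], claw=[0.4,0.4,0.4,0.4,0.4])

```text
t: 8.52
eef_pos: [517.4, -253.3, 32.2]
tcp_rot: [-3.141, 0.0, 0.324]
ft_force: [-0.1, 0.2, -0.4]
opening: 0.699
grip_force: 29.7
```

>>> arm_command(delta_pos=[[0,0,0],[0,0,0],[0,0,0],[0,0,0],[0,0,0]], delta_rot=[[0,0,0],[0,0,0],[0,0,0],[0,0,0],[0,0,0]], claw=[0.4,0.4,0.4,0.4,0.4])

```text
t: 8.93
eef_pos: [515.8, -255.5, 32.6]
tcp_rot: [3.141, 0.0, 0.321]
ft_force: [-0.7, -0.1, -1.2]
opening: 0.7
grip_force: 29.7
```

```bash
python3 -c "
from h import *
log();a=snap('scene','s7.png');b=snap('top','t7.png')
L=[cv2.resize((255*(im[:,:,::-1]/255.)**0.45).astype(np.uint8),(400,400),interpolation=cv2.INTER_CUBIC) for im in(a[115:215,360:460],b[130:230,360:460])]
cv2.imwrite('pics/c7.png',np.hstack(L))
for z in(54+14,54+37):print(proj('scene',(516,-254.6,z)),proj('top',(516,-254.6,z)))"
```

```text
8.9333 [-0.575  0.61   1.821 -0.     0.71   0.675] [ 515.8 -255.5   32.6] [3.141 0.    0.321] [-0.7 -0.1 -1.2] 29.7 0.7
[394.02729946 161.61963097] [416.25066071 179.50260261]
[395.1047983  155.54316547] [417.98139917 178.7329035 ]
```

>>> arm_command(delta_pos=[[0,0,-0.03],[0,0,-0.06],[0,0,-0.08],[0,0,-0.092],[0,0,-0.092]], delta_rot=[[0,0,0],[0,0,0],[0,0,0],[0,0,0],[0,0,0]], claw=[0.4,0.4,0.4,0.4,0.4])

```text
t: 9.45
eef_pos: [517.7, -255.9, 9.6]
tcp_rot: [3.139, -0.002, 0.322]
ft_force: [4.5, -0.4, 4.8]
opening: 0.698
grip_force: 30.0
```

>>> arm_command(delta_pos=[[0,0,0],[0,0,0],[0,0,0],[0,0,0],[0,0,0]], delta_rot=[[0,0,0],[0,0,0],[0,0,0],[0,0,0],[0,0,0]], claw=[0.4,0.4,0.3,0.26,0.22])

```text
t: 9.87
eef_pos: [515.5, -254.5, 8.9]
tcp_rot: [-3.14, 0.001, 0.322]
ft_force: [-0.3, 0.0, 0.4]
opening: 0.76
grip_force: 0.0
```

>>> arm_command(delta_pos=[[0,0,0],[0,0,0],[0,0,0],[0,0,0],[0,0,0]], delta_rot=[[0,0,0],[0,0,0],[0,0,0],[0,0,0],[0,0,0]], claw=[0.15,0.1,0,0,0])

```text
t: 10.28
eef_pos: [516.1, -254.9, 9.5]
tcp_rot: [-3.142, 0.0, 0.322]
ft_force: [-0.5, 0.1, 0.1]
opening: 0.991
grip_force: 0.0
```

>>> arm_command(delta_pos=[[0,0,0.04],[0,0,0.12],[0,0,0.28],[0,0,0.44],[0,0,0.6]], delta_rot=[[0,0,0],[0,0,0],[0,0,0],[0,0,0],[0,0,0]], claw=[0,0,0,0,0])

```text
t: 10.7
eef_pos: [515.8, -254.7, 161.9]
tcp_rot: [-3.141, 0.0, 0.322]
ft_force: [0.2, -0.1, -0.1]
opening: 0.997
grip_force: 0.0
```

>>> arm_command(delta_pos=[[-0.1,0.1,0],[-0.2,0.2,0],[-0.3,0.2,0],[-0.4,0.2,0],[-0.4,0.2,0]], delta_rot=[[0,0,0],[0,0,0],[0,0,0],[0,0,0],[0,0,0]], claw=[0,0,0,0,0])

```text
t: 11.12
eef_pos: [412.8, -203.8, 160.4]
tcp_rot: [-3.141, 0.001, 0.322]
ft_force: [-0.2, -0.3, 0.5]
opening: 1.002
grip_force: 0.0
```

```bash
python3 -c "
from h import *
log();a=snap('scene','s8.png');b=snap('top','t8.png')
A=a[60:280,140:460];L=[cv2.resize(A,(640,440)),cv2.resize(b[150:210,380:440],(160,160))]
o=np.zeros((440,800,3),np.uint8);o[:,:640]=L[0];o[:160,640:]=L[1];o[170:330,640:]=cv2.resize(a[140:200,360:420],(160,160))
cv2.imwrite('pics/c8.png',o[:,:,::-1])"
```

```text
11.1167 [-0.602  0.286  1.972 -0.     0.885  0.647] [ 412.8 -203.8  160.4] [-3.141e+00  1.000e-03  3.220e-01] [-0.2 -0.3  0.5] 0.0 1.002
```

View pics/c8.png

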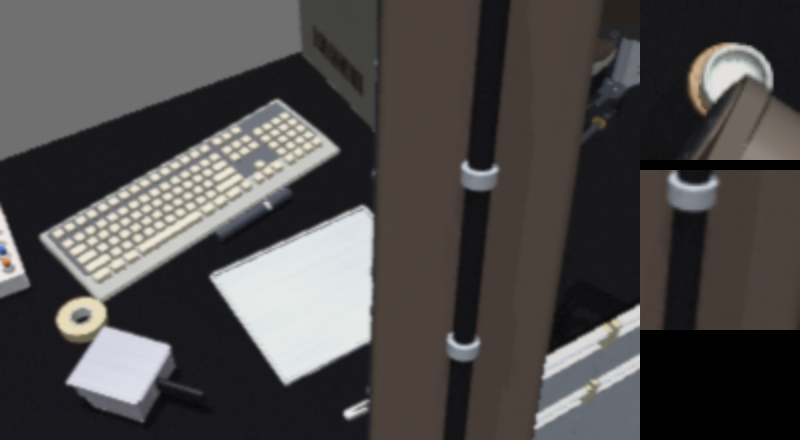

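>>> arm_command(delta_pos=[[0,0,-0.1],[0,0,-0.25],[0,0,-0.4],[0,0,-0.55],[0,0,-0.62]], delta_rot=[[0,0,0],[0,0,0],[0,0,0],[0,0,0],[0,0,0]], claw=[0.85,0.85,0.85,0.85,0.85])

```text
t: 11.63
eef_pos: [416.0, -204.5, 1.1]
tcp_rot: [-3.139, 0.002, 0.322]
ft_force: [-0.4, -0.5, -0.3]
opening: 0.706
grip_force: 0.0
```

>>> arm_command(delta_pos=[[0,0,0],[0,0,0],[0,0,0],[0,0,0],[0,0,0]], delta_rot=[[0,0,0],[0,0,0],[0,0,0],[0,0,0],[0,0,0]], claw=[0.85,0.85,0.85,0.85,0.85])

```text
t: 12.05
eef_pos: [417.0, -205.4, 5.8]
tcp_rot: [3.139, -0.002, 0.322]
ft_force: [-0.4, 0.2, 0.3]
opening: 0.354
grip_force: 0.0
```

>>> arm_command(delta_pos=[[0,0,-0.004],[0,0,-0.008],[0,0,-0.012],[0,0,-0.016],[0,0,-0.02]], delta_rot=[[0,0,0],[0,0,0],[0,0,0],[0,0,0],[0,0,0]], claw=[0.85,0.85,0.85,0.85,0.85])

```text
t: 12.47
eef_pos: [416.2, -205.0, -0.5]
tcp_rot: [3.141, -0.0, 0.322]
ft_force: [-0.5, -0.8, -1.0]
opening: 0.154
grip_force: 0.0
```

```bash
python3 - <<'E'
from h import *
log();b=snap('top','t9.png');a=snap('scene','s9.png')
def lid(f):
    im=cv2.imread(f);m=np.zeros(im.shape[:2],np.uint8);m[135:215,180:250]=(im.min(2)>130)[135:215,180:250]
    c=max(cv2.findContours(m,0,cv2.CHAIN_APPROX_NONE)[0],key=cv2.contourArea)
    P=cv2.boxPoints(cv2.minAreaRect(c));Q=np.array([px('top',*p,42)[:2] for p in P]);return P,Q
for f in('t0','t9'):
    P,Q=lid(f'pics/{f}.png');e=np.diff(np.vstack([Q,Q[:1]]),axis=0)
    print(f,P.round(1).tolist(),Q.round(1).tolist(),np.linalg.norm(e,axis=1).round(1),np.degrees(np.arctan2(e[:,1],e[:,0])).round(1),Q.mean(0).round(1))
print('tabend',px('top',238.6,199,30).round())
E
```

```text
12.4667 [-0.6    0.566  2.114 -0.     0.461  0.649] [ 416.2 -205.    -0.5] [ 3.141 -0.     0.322] [-0.5 -0.8 -1. ] 0.0 0.154
t0 [[188.39999389648438, 165.5], [213.8000030517578, 144.3000030517578], [236.1999969482422, 171.1999969482422], [210.8000030517578, 192.3000030517578]] [[569.3, 365.3], [626.4, 294.0], [550.6, 232.3], [493.7, 303.1]] [91.4 97.8 90.9 97.9] [ -51.3 -140.8  128.7   39.5] [560.  298.7]
t9 [[188.3000030517578, 165.60000610351562], [214.0, 144.1999969482422], [236.39999389648438, 171.10000610351562], [210.8000030517578, 192.5]] [[569.1, 365.6], [626.8, 293.5], [550.7, 231.5], [493.2, 303.2]] [92.4 98.1 91.9 98.2] [ -51.3 -140.8  128.7   39.5] [560.  298.4]
tabend [475. 229.  30.]
```

>>> arm_command(delta_pos=[[0,0,-0.008],[0,0,-0.016],[0,0,-0.024],[0,0,-0.03],[0,0,-0.03]], delta_rot=[[0,0,0],[0,0,0],[0,0,0],[0,0,0],[0,0,0]], claw=[0.85,0.85,0.85,0.85,0.85])

```text
t: 12.98
eef_pos: [416.0, -204.8, -8.4]
tcp_rot: [-3.141, 0.0, 0.322]
ft_force: [0.3, -0.9, -1.0]
opening: 0.154
grip_force: 0.0
```

```bash
python3 - <<'E'
from h import *
log();a=snap('scene','s10.png')
A=np.array([1.])
import ast
R=[];Y=[]
for l in open('log.txt'):
    q,p,r=ast.literal_eval(l); a2=q[1];a23=q[1]+q[2];a3=a23+q[4]
    R+= [[1,0,np.sin(a2),np.sin(a23),np.cos(a23)],[0,1,np.cos(a2),np.cos(a23),-np.sin(a23)]]; Y+=[np.hypot(p[0],p[1]),p[2]]
x,res,rk,sv=np.linalg.lstsq(np.array(R),np.array(Y),rcond=None);print(x.round(1),res,rk,sv)
o=a[100:260,330:450]; o=(255*(o/255.)**0.45).astype(np.uint8)
cv2.imwrite('pics/c9.png',cv2.resize(o[:,:,::-1],None,fx=3.5,fy=3.5,interpolation=cv2.INTER_CUBIC))
print(proj('scene',(416,-205,0)),proj('scene',(416,-205,40)))
E
```

```text
12.9833 [-0.6    0.582  2.118 -0.     0.442  0.649] [ 416.  -204.8   -8.4] [-3.141  0.     0.322] [ 0.3 -0.9 -1. ] 0.0 0.154
[   5.  -108.8  583.6  409.1   40.7] [1.26963415] 5 [5.73321665 4.67965794 0.31755692 0.31749256 0.17141882]
[399.05885032 208.7741034 ] [401.11957986 199.16309907]
```

>>> arm_command(delta_pos=[[0,0,-0.006],[0,0,-0.012],[0,0,-0.018],[0,0,-0.024],[0,0,-0.024]], delta_rot=[[0,0,0],[0,0,0],[0,0,0],[0,0,0],[0,0,0]], claw=[0.85,0.85,0.85,0.85,0.85])

```text
t: 13.45
eef_pos: [416.1, -204.9, -14.3]
tcp_rot: [-3.141, 0.0, 0.322]
ft_force: [-0.1, -0.1, 0.3]
opening: 0.154
grip_force: 0.0
```

>>> arm_command(delta_pos=[[0,0,-0.006],[0,0,-0.012],[0,0,-0.018],[0,0,-0.024],[0,0,-0.024]], delta_rot=[[0,0,0],[0,0,0],[0,0,0],[0,0,0],[0,0,0]], claw=[0.85,0.85,0.85,0.85,0.85])

```text
t: 13.87
eef_pos: [416.1, -204.9, -20.3]
tcp_rot: [-3.141, 0.0, 0.322]
ft_force: [-0.2, 0.4, 0.3]
opening: 0.151
grip_force: 0.0
```

>>> arm_command(delta_pos=[[0,0,-0.006],[0,0,-0.012],[0,0,-0.018],[0,0,-0.024],[0,0,-0.024]], delta_rot=[[0,0,0],[0,0,0],[0,0,0],[0,0,0],[0,0,0]], claw=[0.85,0.85,0.85,0.85,0.85])

```text
t: 14.28
eef_pos: [416.1, -204.9, -26.3]
tcp_rot: [-3.141, 0.0, 0.322]
ft_force: [-0.6, 0.3, 0.4]
opening: 0.148
grip_force: 0.0
```

>>> arm_command(delta_pos=[[0,0,-0.005],[0,0,-0.01],[0,0,-0.015],[0,0,-0.02],[0,0,-0.02]], delta_rot=[[0,0,0],[0,0,0],[0,0,0],[0,0,0],[0,0,0]], claw=[0.85,0.85,0.85,0.85,0.85])

```text
t: 14.7
eef_pos: [416.1, -204.9, -31.2]
tcp_rot: [-3.141, 0.0, 0.322]
ft_force: [0.2, 1.1, 0.4]
opening: 0.152
grip_force: 0.0
```

>>> arm_command(delta_pos=[[0,0,-0.004],[0,0,-0.008],[0,0,-0.012],[0,0,-0.016],[0,0,-0.016]], delta_rot=[[0,0,0],[0,0,0],[0,0,0],[0,0,0],[0,0,0]], claw=[0.85,0.85,0.85,0.85,0.85])

```text
t: 15.12
eef_pos: [416.3, -205.0, -33.2]
tcp_rot: [3.14, -0.001, 0.322]
ft_force: [-6.1, 2.3, 36.4]
opening: 0.149
grip_force: 17.6
```

>>> arm_command(delta_pos=[[0,0,0.05],[0,0,0.15],[0,0,0.3],[0,0,0.45],[0,0,0.6]], delta_rot=[[0,0,0],[0,0,0],[0,0,0],[0,0,0],[0,0,0]], claw=[0.6,0.5,0.5,0.5,0.5])

```text
t: 15.53
eef_pos: [415.7, -204.6, 116.6]
tcp_rot: [-3.141, 0.0, 0.322]
ft_force: [0.3, -0.4, -0.0]
opening: 0.444
grip_force: 0.0
```

>>> arm_command(delta_pos=[[0,0.1,0.1],[0.02,0.2,0.2],[0.05,0.33,0.3],[0.07,0.46,0.34],[0.09,0.59,0.34]], delta_rot=[[0,0,0],[0,0,0],[0,0,0],[0,0,0],[0,0,0]], claw=[0.5,0.5,0.5,0.5,0.5])

```text
t: 15.95
eef_pos: [439.6, -56.3, 202.5]
tcp_rot: [3.139, -0.004, 0.321]
ft_force: [-0.3, -0.5, -0.1]
opening: 0.501
grip_force: 0.0
```

>>> arm_command(delta_pos=[[0.02,0.12,0],[0.04,0.24,0],[0.05,0.36,0],[0.07,0.48,0],[0.09,0.59,0]], delta_rot=[[0,0,0.05],[0,0,0.1],[0,0,0.15],[0,0,0.2],[0,0,0.232]], claw=[0.5,0.5,0.5,0.5,0.5])

```text
t: 16.37
eef_pos: [460.9, 91.8, 200.1]
tcp_rot: [3.141, -0.0, 0.691]
ft_force: [0.1, -0.8, 0.6]
opening: 0.502
grip_force: 0.0
```

>>> arm_command(delta_pos=[[0.02,0.12,0],[0.04,0.24,0],[0.05,0.36,0],[0.07,0.48,0],[0.09,0.58,0]], delta_rot=[[0.03,-0.035,0],[0.06,-0.07,0],[0.09,-0.105,0],[0.12,-0.14,0],[0.141,-0.172,0]], claw=[0.5,0.5,0.5,0.5,0.5])

```text
t: 16.78
eef_pos: [483.5, 236.5, 200.2]
tcp_rot: [-3.141, -0.353, 0.686]
ft_force: [0.8, 0.5, 0.0]
opening: 0.502
grip_force: 0.0
```

>>> arm_command(delta_pos=[[0,0,0],[0,0,0],[0,0,0],[0,0,0],[0,0,0]], delta_rot=[[0,0,0],[0,0,0],[0,0,0],[0,0,0],[0,0,0]], claw=[0.5,0.5,0.5,0.5,0.5])

```text
t: 17.2
eef_pos: [484.0, 234.4, 200.1]
tcp_rot: [3.142, -0.349, 0.685]
ft_force: [-0.1, 0.2, -0.3]
opening: 0.502
grip_force: 0.0
```

```bash
cat > kin.py <<'E'
import numpy as np, ast
from scipy.spatial.transform import Rotation as Ro
from scipy.optimize import least_squares
C=None
def fk(q,p,s4=1):
    a1,d1,L2,L3,E,L6=p
    R1=Ro.from_euler('z',q[0]); R23=R1*Ro.from_euler('y',q[1]+q[2])
    w=R1.apply([a1,0,d1])+(R1*Ro.from_euler('y',q[1])).apply([0,0,L2])+R23.apply([E,0,L3])
    R=R23*Ro.from_euler('z',s4*q[3])*Ro.from_euler('y',q[4])*Ro.from_euler('z',q[5]-np.pi/2)
    return w+R.apply([0,0,L6]),R
def fit(s4):
    D=[ast.literal_eval(l) for l in open('log.txt')]
    f=lambda p:np.concatenate([fk(q,p,s4)[0]-x for q,x,r in D]+[30*(Ro.from_euler('xyz',r).inv()*fk(q,p,s4)[1]).as_rotvec() for q,x,r in D])
    return least_squares(f,[0,150,580,410,40,260]),D
E
python3 - <<'E'
from h import *
log();a=snap('scene','s11.png');snap('top','t11.png')
from kin import *
for s in(1,-1):
    r,D=fit(s);print(s,r.x.round(1),r.cost,np.abs(r.fun).max(),(Ro.from_euler('xyz',D[-1][2]).inv()*fk(D[-1][0],r.x,s)[1]).as_rotvec())
E
```

```text
17.2 [0.244 0.223 1.994 0.253 0.622 0.946] [484.  234.4 200.1] [ 3.142 -0.349  0.685] [-0.1  0.2 -0.3] 0.0 0.502
1 [-10.2 270.7 651.4 397.6  63.7 433.2] 78738.18092982034 94.24777960769379 [ 8.71967125e-16 -8.71967125e-17 -3.14159265e+00]
-1 [ 24.   22.4 434.8 442.5  -5.5   4.2] 84693.04095950926 119.45453487723616 [-0.23834978  0.3302499   2.70067074]
```

```bash
sed -i 's/q\[5\]-np.pi\/2/q[5]+np.pi\/2/' kin.py; python3 - <<'E'
from kin import *
r,D=fit(1);print(r.x.round(1),np.abs(r.fun).max());print(r.fun[:3*len(D)].reshape(-1,3).round(1).tolist())
E
```

```text
[-10.2 270.7 651.4 397.6  63.7 433.2] 56.661674039885895
[[-53.1, -39.3, -1.9], [-53.2, -39.2, -2.0], [-49.5, -43.5, -1.4], [-49.5, -43.5, -1.4], [-52.1, -40.5, -1.6], [-49.3, -43.8, -1.5], [-47.7, -45.7, -1.7], [-33.8, -56.7, -4.3], [-50.1, -45.6, 0.6], [-37.2, -54.4, 3.4], [-36.5, -54.9, 3.4], [31.3, -40.9, 8.4]]
```

```bash
sed -i 's/a1,d1,L2,L3,E,L6=p/a1,d1,L2,L3,E,L6,b=p/; s/\[a1,0,d1\]/[a1,b,d1]/; s/40,260\]/40,260,66]/' kin.py; python3 - <<'E'
from kin import *
r,D=fit(1);print(r.x.round(1),np.abs(r.fun).max());print(r.fun[:3*len(D)].reshape(-1,3).round(1).tolist())
E
```

```text
[ -0.  196.7 586.8 411.   43.1 305.3  65.9] 1.7053025658242404e-13
[[-0.0, -0.0, 0.0], [-0.0, 0.0, 0.0], [-0.0, 0.0, -0.0], [0.0, 0.0, -0.0], [-0.0, -0.0, -0.0], [0.0, 0.0, -0.0], [0.0, -0.0, 0.0], [0.0, 0.0, 0.0], [0.0, 0.0, 0.0], [0.0, -0.0, -0.0], [0.0, 0.0, 0.0], [-0.0, -0.0, 0.0]]
```

```bash
cat >> kin.py <<'E'
P=[0,196.7,586.8,411,43.1,305.3,65.9]
P=fit(1)[0].x
lo=np.array([-3.1,-.84,.05,-1.13,.06,-2.69]);hi=np.array([3.1,2.19,2.79,4.28,2.93,2.69])
def ik(q0,pos,R):
    f=lambda q:np.r_[(fk(q,P)[0]-pos)/100,(R.inv()*fk(q,P)[1]).as_rotvec()]
    r=least_squares(f,np.clip(q0,lo+1e-3,hi-1e-3),bounds=(lo,hi),xtol=1e-12,ftol=1e-12); return r.x,np.abs(r.fun).max()
def tool(h,a,th=0): # heading, forward tilt alpha, tin tip theta (rad)
    return Ro.from_euler('z',h)*Ro.from_euler('y',th-a)*Ro.from_euler('x',np.pi)
def tinT(pt,h,th): # offset of tin-frame vector in world
    return (Ro.from_euler('z',h)*Ro.from_euler('y',th)).apply(pt)
E
cat > plan.py <<'E'
from kin import *
D=[ast.literal_eval(l) for l in open('log.txt')];q0=np.array(D[-1][0]);d=np.pi/180
h0=39.3*d;H=np.array([496.7,246.7,28])
for a in(20,30,40):
    R=tool(h0,a*d);q,e=ik(q0,H+R.apply([0,0,52]),R);print('grasp',a,q.round(2),round(e,4))
for h in(60,90,120,150,-60,-90):
  a=20;q=q0.copy();out=[]
  R=tool(h0,a*d);q,e=ik(q,H+[0,0,150]+R.apply([0,0,52]),R)
  lip=np.array([559,5,75.])-30*np.array([np.cos(h*d),np.sin(h*d),0]);E=0
  hs=np.linspace(39.3,h,12);
  for k,hh in enumerate(hs):
    R=tool(hh*d,a*d);hp=(H+[0,0,150])*(1-k/11)+(lip+[0,0,60]-tinT([127,0,12],hh*d,0))*k/11
    q,e=ik(q,hp+R.apply([0,0,52]),R);E=max(E,e)
  out.append(q.round(2).tolist())
  for th in range(0,136,5):
    R=tool(h*d,a*d,th*d);hp=lip-tinT([127,0,12],h*d,th*d);q,e=ik(q,hp+R.apply([0,0,52]),R);E=max(E,e)
    if th in(0,60,105,115,125,135):out.append((th,q.round(2).tolist(),round(e,3),(hp-R.apply([0,0,200])).round().tolist()))
  print('h',h,round(E,3));[print('  ',o) for o in out]
E
python3 plan.py
```

```text
grasp 20 [ 0.28  0.65  2.12  1.19  0.15 -0.  ] 0.0
grasp 30 [ 0.24  0.67  2.22  2.37  0.31 -1.21] 0.0
grasp 40 [ 0.2   0.73  2.31  2.59  0.6  -1.48] 0.0
h 60 0.033
   [-0.58, 0.48, 2.03, 0.54, 0.73, -0.48]
   (0, [-0.58, 0.59, 2.07, 0.65, 0.6, -0.61], np.float64(0.0), [446.0, -190.0, 251.0])
   (60, [-0.02, 0.58, 1.76, -0.63, 1.26, 0.85], np.float64(0.0), [571.0, 26.0, 332.0])
   (105, [0.21, 0.91, 1.48, -0.93, 1.97, 1.0], np.float64(0.0), [654.0, 170.0, 218.0])
   (115, [0.24, 1.0, 1.44, -1.0, 2.11, 0.99], np.float64(0.0), [665.0, 189.0, 178.0])
   (125, [0.25, 1.08, 1.4, -1.08, 2.24, 0.98], np.float64(0.0), [672.0, 201.0, 134.0])
   (135, [0.25, 1.16, 1.35, -1.13, 2.36, 0.96], np.float64(0.033), [675.0, 206.0, 89.0])
h 90 0.294
   [-0.51, 0.61, 1.72, 0.36, 1.01, -0.74]
   (0, [-0.51, 0.7, 1.76, 0.39, 0.9, -0.79], np.float64(0.0), [559.0, -220.0, 251.0])
   (60, [-0.0, 0.54, 1.83, -0.88, 0.99, 0.59], np.float64(0.0), [559.0, 30.0, 332.0])
   (105, [0.29, 0.81, 1.68, -1.13, 1.67, 0.96], np.float64(0.127), [559.0, 196.0, 218.0])
   (115, [0.32, 0.88, 1.62, -1.13, 1.82, 1.0], np.float6
[... 1838 characters left out ...]
oat64(0.0), [672.0, -191.0, 134.0])
   (135, [-0.42, 1.16, 1.38, 0.97, 2.44, 2.11], np.float64(0.0), [675.0, -196.0, 89.0])
h -90 0.481
   [0.05, 0.49, 1.97, 0.32, 0.49, 2.69]
   (0, [0.07, 0.59, 2.03, 0.39, 0.29, 2.69], np.float64(0.458), [559.0, 230.0, 251.0])
   (60, [-0.21, 0.54, 1.83, 0.78, 1.1, 2.44], np.float64(0.0), [559.0, -20.0, 332.0])
   (105, [-0.51, 0.82, 1.78, 1.08, 1.75, 2.05], np.float64(0.0), [559.0, -186.0, 218.0])
   (115, [-0.54, 0.91, 1.76, 1.12, 1.89, 2.0], np.float64(0.0), [559.0, -207.0, 178.0])
   (125, [-0.56, 1.0, 1.73, 1.15, 2.03, 1.96], np.float64(0.0), [559.0, -221.0, 134.0])
   (135, [-0.56, 1.09, 1.7, 1.18, 2.17, 1.93], np.float64(0.0), [559.0, -228.0, 89.0])
```

```bash
cat > plan2.py <<'E'
from kin import *
D=[ast.literal_eval(l) for l in open('log.txt')];q0=np.array(D[-1][0]);d=np.pi/180
h0=39.3*d;H=np.array([496.7,246.7,28])
for a in(0,10,15):
 for h in(20,39.3,50):
  q=q0.copy();out=[];E=0;mq=[]
  for z in(170,120,80,40,0,40,80,120,170):
    R=tool(h0,a*d);q,e=ik(q,H+[0,0,z]+R.apply([0,0,52]),R);E=max(E,e);mq.append(q[4])
    if z==0:out.append(('grasp',q.round(2).tolist()))
  lip=np.array([559,5,85.])-20*np.array([np.cos(h*d),np.sin(h*d),0])
  for k in range(13):
    hh=39.3+(h-39.3)*k/12
    R=tool(hh*d,a*d);hp=(H+[0,0,170])*(1-k/12)+(lip+[0,0,100]-tinT([127,0,12],hh*d,0))*k/12
    q,e=ik(q,hp+R.apply([0,0,52]),R);E=max(E,e);mq.append(q[4])
  out.append(('over',q.round(2).tolist()))
  for th in range(0,136,5):
    R=tool(h*d,a*d,th*d);hp=lip+[0,0,100-min(th,100)]-tinT([127,0,12],h*d,th*d);q,e=ik(q,hp+R.apply([0,0,52]),R);E=max(E,e);mq.append(q[4])
    if th in(0,60,115,125,135):out.append((th,q.round(2).tolist(),round(e,3),(hp-R.apply([0,0,253])).round().tolist()))
  print('a',a,'h',h,round(E,3),min(mq));[print('  ',o) for o in out]
E
python3 plan2.py
```

```text
a 0 h 20 0.026 0.5585681470132328
   ('grasp', [0.34, 0.68, 1.9, 0.0, 0.56, 1.23])
   ('over', [-0.26, 0.3, 2.1, -0.0, 0.74, 0.96])
   (0, [-0.26, 0.3, 2.1, -0.0, 0.74, 0.96], np.float64(0.0), [421.0, -45.0, 426.0])
   (60, [-0.03, 0.7, 1.54, -0.34, 1.9, 1.26], np.float64(0.0), [677.0, 48.0, 355.0])
   (115, [0.03, 1.18, 1.19, -0.72, 2.7, 1.03], np.float64(0.0), [796.0, 91.0, 98.0])
   (125, [0.03, 1.24, 1.17, -0.91, 2.81, 0.87], np.float64(0.0), [794.0, 91.0, 51.0])
   (135, [0.02, 1.3, 1.16, -1.13, 2.91, 0.68], np.float64(0.026), [785.0, 87.0, 4.0])
a 0 h 39.3 0.125 0.5585681470132328
   ('grasp', [0.34, 0.68, 1.9, 0.0, 0.56, 1.23])
   ('over', [-0.34, 0.34, 2.03, -0.0, 0.77, 0.54])
   (0, [-0.34, 0.34, 2.03, -0.0, 0.77, 0.54], np.float64(0.0), [445.0, -88.0, 426.0])
   (60, [0.03, 0.68, 1.58, -0.57, 1.78, 1.07], np.float64(0.0), [656.0, 84.0, 355.0])
   (115, [0.13, 1.15, 1.29, -1.0, 2.53, 0.92], np.float64(0.0), [754.0, 165.0, 98.0])
   (125, [0.13, 1.21, 1.26, -1.13, 2.65, 0.83], np.float64(0.009), [753.0, 164.0, 51.0])
   (135, [0.1, 1.27, 1.2, -1.13, 2.78, 0.86], np.float64(0.
[... 3300 characters left out ...]
.91], np.float64(0.0), [776.0, 183.0, 109.0])
   (135, [0.15, 1.23, 1.18, -1.11, 2.62, 0.81], np.float64(0.0), [776.0, 183.0, 57.0])
a 15 h 50 0.039 0.21048939997076677
   ('grasp', [0.3, 0.65, 2.06, 0.49, 0.21, 0.71])
   ('over', [-0.5, 0.35, 2.05, 0.39, 0.73, -0.1])
   (0, [-0.5, 0.35, 2.05, 0.39, 0.73, -0.1], np.float64(0.0), [422.0, -158.0, 417.0])
   (60, [0.01, 0.57, 1.66, -0.57, 1.5, 0.92], np.float64(0.0), [614.0, 70.0, 408.0])
   (115, [0.2, 1.05, 1.33, -0.95, 2.29, 0.96], np.float64(0.0), [734.0, 213.0, 161.0])
   (125, [0.2, 1.13, 1.29, -1.06, 2.41, 0.91], np.float64(0.0), [739.0, 220.0, 109.0])
   (135, [0.2, 1.2, 1.25, -1.13, 2.52, 0.87], np.float64(0.039), [739.0, 220.0, 57.0])
```

>>> arm_command(delta_pos=[[0.03,0.03,0],[0.06,0.06,0],[0.084,0.076,0],[0.084,0.076,-0.1],[0.084,0.076,-0.2]], delta_rot=[[-0.012,0.015,0],[-0.024,0.03,0],[-0.035,0.043,0],[-0.035,0.043,0],[-0.035,0.043,0]], claw=[0.5,0.5,0.5,0.5,0.5])

```text
t: 17.72
eef_pos: [506.0, 254.3, 150.4]
tcp_rot: [3.14, -0.265, 0.686]
ft_force: [-0.1, -0.3, 0.3]
opening: 0.5
grip_force: 0.0
```

```bash
cat >> h.py <<'E'
def lid(f,thr=130):
    im=cv2.imread(f);m=np.zeros(im.shape[:2],np.uint8);m[120:225,160:260]=(im.min(2)>thr)[120:225,160:260]
    c=max(cv2.findContours(m,0,cv2.CHAIN_APPROX_NONE)[0],key=cv2.contourArea)
    P=cv2.boxPoints(cv2.minAreaRect(c));return np.array([px('top',*p,42)[:2] for p in P])
E
python3 - <<'E'
from h import *
log();snap('top','t12.png');snap('scene','s12.png')
print(lid('pics/t12.png').round(1).tolist())
a=cv2.imread('pics/s12.png').astype(int);b=cv2.imread('pics/s0.png').astype(int)
m=(np.abs(a-b).max(2)>25)
print([(int(m[190+k*10:200+k*10,170+j*10:180+j*10].sum())) for k in range(9) for j in range(8)])
E
```

```text
17.7167 [0.295 0.352 1.935 0.172 0.615 1.051] [506.  254.3 150.4] [ 3.14  -0.265  0.686] [-0.1 -0.3  0.3] 0.0 0.5
[[570.2, 368.0], [628.9, 296.7], [573.2, 250.1], [514.7, 321.0]]
[0, 0, 14, 93, 70, 12, 76, 31, 0, 16, 88, 89, 40, 0, 55, 61, 0, 46, 85, 99, 100, 49, 1, 76, 0, 25, 21, 44, 66, 8, 0, 41, 4, 39, 0, 1, 30, 25, 0, 4, 41, 3, 0, 0, 14, 19, 0, 0, 30, 23, 15, 1, 34, 0, 0, 1, 0, 11, 4, 22, 17, 0, 0, 0, 0, 0, 0, 2, 1, 0, 0, 0]
```

>>> arm_command(delta_pos=[[0,0,-0.1],[0,0,-0.2],[0,0,-0.3],[0,0,-0.4],[0,0,-0.48]], delta_rot=[[0,0,0],[0,0,0],[0,0,0],[0,0,0],[0,0,0]], claw=[0.5,0.5,0.5,0.5,0.5])

```text
t: 18.23
eef_pos: [505.2, 253.9, 29.7]
tcp_rot: [-3.141, -0.263, 0.686]
ft_force: [-0.2, 0.0, 0.3]
opening: 0.503
grip_force: 0.0
```

>>> arm_command(delta_pos=[[0,0,-0.05],[0,0,-0.1],[0,0,-0.15],[0,0,-0.18],[0,0,-0.18]], delta_rot=[[0,0,0],[0,0,0],[0,0,0],[0,0,0],[0,0,0]], claw=[0.5,0.5,0.5,0.5,0.5])

```text
t: 18.65
eef_pos: [505.0, 254.1, -15.3]
tcp_rot: [-3.14, -0.262, 0.686]
ft_force: [0.4, -0.0, 0.1]
opening: 0.5
grip_force: 0.0
```

```bash
python3 - <<'E'
from h import *
log();snap('top','t13.png');snap('scene','s13.png')
print(lid('pics/t13.png').round(1).tolist())
E
```

```text
18.65 [0.295 0.634 2.066 0.469 0.223 0.733] [505.  254.1 -15.3] [-3.14  -0.262  0.686] [ 0.4 -0.   0.1] 0.0 0.5
[[571.3, 368.0], [628.9, 296.1], [553.3, 234.5], [496.0, 306.0]]
```

>>> arm_command(delta_pos=[[0,0,-0.015],[0,0,-0.028],[0,0,-0.028],[0,0,-0.028],[0,0,-0.028]], delta_rot=[[0,0,0],[0,0,0],[0,0,0],[0,0,0],[0,0,0]], claw=[0.5,0.5,0.7,0.8,0.85])

```text
t: 19.17
eef_pos: [504.8, 254.1, -21.8]
tcp_rot: [-3.141, -0.262, 0.686]
ft_force: [-0.3, -1.1, 0.2]
opening: 0.346
grip_force: 0.0
```

>>> arm_command(delta_pos=[[0,0,0],[0,0,0],[0,0,0],[0,0,0],[0,0,0]], delta_rot=[[0,0,0],[0,0,0],[0,0,0],[0,0,0],[0,0,0]], claw=[0.9,0.95,1,1,1])

```text
t: 19.58
eef_pos: [504.7, 254.1, -21.9]
tcp_rot: [-3.141, -0.262, 0.686]
ft_force: [0.0, -0.0, 0.2]
opening: 0.102
grip_force: 30.0
```

>>> arm_command(delta_pos=[[0,0,0],[0,0,0],[0,0,0],[0,0,0],[0,0,0]], delta_rot=[[0,0,0],[0,0,0],[0,0,0],[0,0,0],[0,0,0]], claw=[1,1,1,1,1])

```text
t: 20.0
eef_pos: [504.7, 254.1, -21.9]
tcp_rot: [-3.141, -0.262, 0.686]
ft_force: [-0.5, 0.3, 1.4]
opening: 0.1
grip_force: 30.0
```

>>> arm_command(delta_pos=[[0,0,0.02],[0,0,0.06],[0,0,0.12],[0,0,0.18],[0,0,0.24]], delta_rot=[[0,0,0],[0,0,0],[0,0,0],[0,0,0],[0,0,0]], claw=[1,1,1,1,1])

```text
t: 20.42
eef_pos: [504.1, 253.8, 38.1]
tcp_rot: [-3.141, -0.26, 0.686]
ft_force: [0.3, 0.1, -2.6]
opening: 0.101
grip_force: 30.0
```

>>> arm_command(delta_pos=[[0,0,0],[0,0,0],[0,0,0],[0,0,0],[0,0,0]], delta_rot=[[0,0,0],[0,0,0],[0,0,0],[0,0,0],[0,0,0]], claw=[1,1,1,1,1])

```text
t: 20.83
eef_pos: [504.3, 253.9, 37.0]
tcp_rot: [-3.141, -0.261, 0.686]
ft_force: [-0.0, 0.6, -2.0]
opening: 0.104
grip_force: 30.0
```

```bash
python3 - <<'E'
from h import *
log();b=snap('top','t14.png');a=snap('scene','s14.png');print(state()['moment'])
o=np.hstack([cv2.resize(a[150:290,140:280],(400,400)),cv2.resize(b[110:230,150:270],(400,400))])
cv2.imwrite('pics/c14.png',(255*(o/255.)**.6).astype(np.uint8)[:,:,::-1])
E
```

```text
20.8333 [0.295 0.535 2.039 0.301 0.341 0.907] [504.3 253.9  37. ] [-3.141 -0.261  0.686] [-0.   0.6 -2. ] 30.0 0.104
[-0.29988814  0.2410437  -0.04017577]
```

View pics/c14.png

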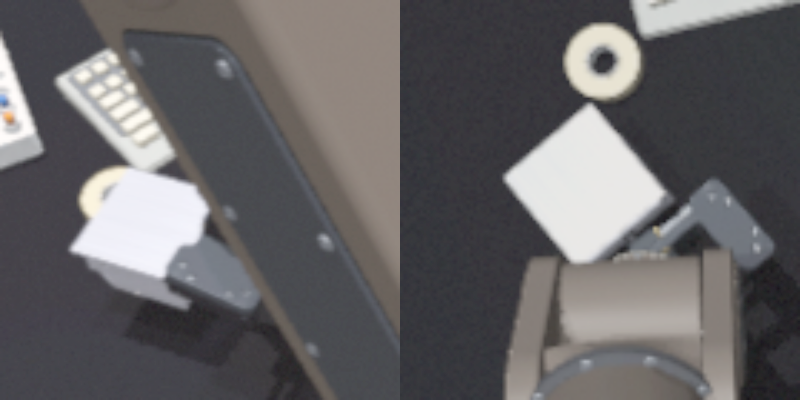

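```bash
python3 - <<'E'
from h import *
from kin import tinT
d=np.pi/180
for dr in(0,5,10,15):
    H=np.array([498.5,248.5,24+59.])
    print(dr,[(c,((proj('scene',H+tinT(np.array(p)-[-74,0,24],39.3*d,dr*d))-[140,150])/.35).round().tolist()) for c,p in dict(FL=(55,45,42),FR=(55,-45,42),RL=(-36,45,42),RR=(-36,-45,42),botFL=(32,43,0),botRL=(-34,43,0)).items()])
b=cv2.imread('pics/t14.png')
E
```

```text
0 [('FL', [74.0, 252.0]), ('FR', [131.0, 170.0]), ('RL', [175.0, 283.0]), ('RR', [227.0, 198.0]), ('botFL', [113.0, 288.0]), ('botRL', [184.0, 310.0])]
5 [('FL', [76.0, 260.0]), ('FR', [133.0, 178.0]), ('RL', [174.0, 285.0]), ('RR', [227.0, 200.0]), ('botFL', [119.0, 295.0]), ('botRL', [188.0, 313.0])]
10 [('FL', [80.0, 268.0]), ('FR', [136.0, 186.0]), ('RL', [174.0, 287.0]), ('RR', [226.0, 202.0]), ('botFL', [125.0, 302.0]), ('botRL', [191.0, 316.0])]
15 [('FL', [85.0, 276.0]), ('FR', [140.0, 195.0]), ('RL', [174.0, 290.0]), ('RR', [226.0, 204.0]), ('botFL', [131.0, 309.0]), ('botRL', [195.0, 319.0])]
```

```bash
python3 - <<'E'
from kin import *
D=[ast.literal_eval(l) for l in open('log.txt')];q=np.array(D[-1][0]);d=np.pi/180
h=.686;f=np.array([np.cos(h),np.sin(h),0]);p=np.array([504.5,254,37.5]);qs=[]
def go(p,th):
    global q
    R=tool(h,15*d,th*d);q2,e=ik(q,p,R);qs.append((round(e,4),round(np.abs(q2-q).max(),2)));q=q2
for z in np.linspace(37,225,8):go([504.5,254,z],0)
for k in np.linspace(0,1,16):go(np.array([504.5,254,225])+k*np.array([-19.5,-309,0]),0)
print(q.round(2))
for th in range(0,121,4):
    go(np.array([485,-55,225])+f*np.interp(th,[48,72,120],[0,20,100]),th)
    if th%24==0:print(th,q.round(2),fk(q,P)[0].round())
print(max(qs),max(x[1] for x in qs[24:]),max(x[1] for x in qs[:24]))
for p in[(790,195,76),(750,160,50)]:
    print([proj for proj in []])
E
```

```text
[-0.39  0.18  1.95  0.29  0.91  0.32]
0 [-0.39  0.18  1.95  0.29  0.91  0.32] [485. -55. 225.]
24 [-0.17  0.3   1.75 -0.13  1.19  0.76] [485. -55. 225.]
48 [-0.03  0.48  1.59 -0.36  1.53  0.96] [485. -55. 225.]
72 [ 0.08  0.7   1.42 -0.53  1.87  1.04] [500. -42. 225.]
96 [ 0.14  0.93  1.26 -0.69  2.21  1.01] [531. -17. 225.]
120 [ 0.16  1.13  1.16 -0.94  2.5   0.89] [562.   8. 225.]
(np.float64(0.0), np.float64(0.1)) 0.1 0.07
[]
[]
```

Feasible, so I'll lift and carry the tin.

>>> arm_command(delta_pos=[[0,0,0.06],[0,0,0.14],[0,0,0.24],[0,0,0.34],[0,0,0.4]], delta_rot=[[0,0,0],[0,0,0],[0,0,0],[0,0,0],[0,0,0]], claw=[1,1,1,1,1])

```text
t: 21.35
eef_pos: [505.2, 254.2, 140.1]
tcp_rot: [3.141, -0.264, 0.686]
ft_force: [0.6, -0.4, -2.2]
opening: 0.1
grip_force: 30.0
```

>>> arm_command(delta_pos=[[0,0,0.08],[0,-0.02,0.18],[0,-0.06,0.27],[-0.01,-0.12,0.33],[-0.01,-0.2,0.35]], delta_rot=[[0,0,0],[0,0,0],[0,0,0],[0,0,0],[0,0,0]], claw=[1,1,1,1,1])

```text
t: 21.77
eef_pos: [502.5, 204.4, 227.7]
tcp_rot: [3.141, -0.265, 0.688]
ft_force: [0.4, 0.4, -2.9]
opening: 0.101
grip_force: 30.0
```

>>> arm_command(delta_pos=[[-0.01,-0.1,0],[-0.02,-0.2,0],[-0.03,-0.3,0],[-0.03,-0.4,0],[-0.03,-0.5,0]], delta_rot=[[0,0,0],[0,0,0],[0,0,0],[0,0,0],[0,0,0]], claw=[1,1,1,1,1])

```text
t: 22.18
eef_pos: [494.2, 78.0, 225.3]
tcp_rot: [-3.141, -0.262, 0.686]
ft_force: [1.3, 0.1, -1.9]
opening: 0.101
grip_force: 30.0
```

>>> arm_command(delta_pos=[[-0.01,-0.1,0],[-0.02,-0.2,0],[-0.03,-0.32,0],[-0.038,-0.43,0],[-0.038,-0.5,0]], delta_rot=[[0,0,0],[0,0,0],[0,0,0],[0,0,0],[0,0,0]], claw=[1,1,1,1,1])

```text
t: 22.6
eef_pos: [484.8, -48.0, 225.3]
tcp_rot: [-3.141, -0.262, 0.685]
ft_force: [0.9, 0.8, -2.8]
opening: 0.104
grip_force: 30.0
```

>>> arm_command(delta_pos=[[0,-0.03,0],[0,-0.036,0],[0,-0.036,0],[0,-0.036,0],[0,-0.036,0]], delta_rot=[[0,0,0],[0,0,0],[0,0,0],[0,0,0],[0,0,0]], claw=[1,1,1,1,1])

```text
t: 23.02
eef_pos: [485.1, -53.9, 225.5]
tcp_rot: [-3.141, -0.262, 0.687]
ft_force: [-0.0, -0.2, -2.3]
opening: 0.1
grip_force: 30.0
```

```bash
python3 - <<'E'
from h import *
log();snap('scene','s15.png');snap('top','t15.png')
E
```

```text
23.0167 [-0.393  0.181  1.947  0.294  0.91   0.322] [485.1 -53.9 225.5] [-3.141 -0.262  0.687] [-0.  -0.2 -2.3] 30.0 0.1
```

>>> arm_command(delta_pos=[[0,0,0],[0,0,0],[0,0,0],[0,0,0],[0,0,0]], delta_rot=[[-0.034,0.041,0],[-0.068,0.083,0],[-0.101,0.124,0],[-0.135,0.165,0],[-0.169,0.206,0]], claw=[1,1,1,1,1])

```text
t: 23.53
eef_pos: [485.5, -54.4, 226.1]
tcp_rot: [3.14, 0.16, 0.686]
ft_force: [0.3, 0.3, -1.9]
opening: 0.102
grip_force: 30.0
```

>>> arm_command(delta_pos=[[0,0,0],[0,0,0],[0,0,0],[0,0,0],[0,0,0]], delta_rot=[[-0.034,0.041,0],[-0.068,0.083,0],[-0.101,0.124,0],[-0.135,0.165,0],[-0.169,0.206,0]], claw=[1,1,1,1,1])

```text
t: 23.95
eef_pos: [485.7, -54.1, 225.7]
tcp_rot: [3.14, 0.578, 0.686]
ft_force: [1.3, -0.2, -2.2]
opening: 0.103
grip_force: 30.0
```

>>> arm_command(delta_pos=[[0.012,0.01,0],[0.024,0.02,0],[0.036,0.03,0],[0.05,0.041,0],[0.062,0.051,0]], delta_rot=[[-0.034,0.041,0],[-0.068,0.083,0],[-0.101,0.124,0],[-0.135,0.165,0],[-0.169,0.206,0]], claw=[1,1,1,1,1])

```text
t: 24.37
eef_pos: [501.4, -41.1, 225.3]
tcp_rot: [3.139, 0.996, 0.686]
ft_force: [-0.5, -0.8, -1.9]
opening: 0.105
grip_force: 30.0
```

```bash
python3 - <<'E'
from h import *
log();snap('scene','s16.png');snap('top','t16.png');s=state();print(s['moment'])
from kin import *
print(np.degrees((tool(.686,np.radians(15)).inv()*Ro.from_euler('xyz',s['tcp_rot'])).magnitude()))
E
```

```text
24.3667 [ 0.079  0.704  1.421 -0.527  1.875  1.037] [501.4 -41.1 225.3] [3.139 0.996 0.686] [-0.5 -0.8 -1.9] 30.0 0.105
[ 0.54547542 -0.69618126 -0.05109638]
72.15670458297568
```

>>> arm_command(delta_pos=[[0.024,0.02,0],[0.05,0.04,0],[0.074,0.06,0],[0.099,0.081,0],[0.124,0.101,0]], delta_rot=[[-0.034,0.041,0],[-0.068,0.083,0],[-0.101,0.124,0],[-0.135,0.165,0],[-0.169,0.206,0]], claw=[1,1,1,1,1])

```text
t: 24.88
eef_pos: [532.1, -16.6, 225.8]
tcp_rot: [3.134, 1.411, 0.679]
ft_force: [0.4, -1.1, -2.8]
opening: 0.099
grip_force: 30.0
```

>>> arm_command(delta_pos=[[0.024,0.02,0],[0.05,0.04,0],[0.074,0.06,0],[0.099,0.081,0],[0.124,0.101,0]], delta_rot=[[-0.034,0.041,0],[-0.068,0.083,0],[-0.101,0.124,0],[-0.135,0.165,0],[-0.169,0.206,0]], claw=[1,1,1,1,1])

```text
t: 25.3
eef_pos: [562.9, 8.4, 225.9]
tcp_rot: [0.003, 1.311, -2.451]
ft_force: [0.4, -0.0, -1.5]
opening: 0.104
grip_force: 30.0
```

>>> arm_command(delta_pos=[[0,0,0],[0,0,0],[0,0,0],[0,0,0],[0,0,0]], delta_rot=[[0,0,0],[0,0,0],[0,0,0],[0,0,0],[0,0,0]], claw=[1,1,1,1,1])

```text
t: 25.72
eef_pos: [562.6, 8.1, 226.7]
tcp_rot: [0.008, 1.315, -2.447]
ft_force: [-0.6, 0.4, -0.8]
opening: 0.108
grip_force: 30.0
```

```bash
python3 - <<'E'
from h import *
log();a=snap('scene','s17.png');b=snap('top','t17.png');s=state();print(s['moment'])
from kin import *
print(np.degrees((tool(.686,np.radians(15)).inv()*Ro.from_euler('xyz',s['tcp_rot'])).magnitude()))
E
```

```text
25.7167 [ 0.161  1.123  1.159 -0.939  2.496  0.889] [562.6   8.1 226.7] [ 0.008  1.315 -2.447] [-0.6  0.4 -0.8] 30.0 0.108
[ 0.60312354 -0.827006   -0.04986169]
119.74237103898237
```

>>> arm_command(delta_pos=[[0,0,0],[0,0,0],[0,0,0],[0,0,0],[0,0,0]], delta_rot=[[-0.03,0.037,0],[-0.042,0.052,0],[-0.01,0.012,0],[-0.042,0.052,0],[-0.042,0.052,0]], claw=[1,1,1,1,1])

```text
t: 26.23
eef_pos: [562.4, 8.0, 224.7]
tcp_rot: [-0.004, 1.202, -2.459]
ft_force: [-1.0, -0.7, -2.7]
opening: 0.101
grip_force: 30.0
```

>>> arm_command(delta_pos=[[0,0,0],[0,0,0],[0,0,0],[0,0,0],[0,0,0]], delta_rot=[[0,0,0],[0,0,0],[0,0,0],[0,0,0],[0,0,0]], claw=[1,1,1,1,1])

```text
t: 26.65
eef_pos: [562.7, 8.4, 225.7]
tcp_rot: [0.001, 1.207, -2.454]
ft_force: [0.3, 0.5, -2.0]
opening: 0.101
grip_force: 30.0
```

```bash
python3 - <<'E'
from h import *
log();F=[]
for i in range(6): read_camera('top');F.append(state()['ft_force'])
print(np.mean(F,0),np.std(F,0))
a=snap('scene','s18.png')
# white & grey blobs in tray scene view
print([proj('scene',p).round().tolist() for p in[(664,130,8),(664,-120,8),(455,-120,8),(455,130,8)]])
E
```

```text
26.65 [ 0.155  1.156  1.182 -1.003  2.544  0.864] [562.7   8.4 225.7] [ 1.000e-03  1.207e+00 -2.454e+00] [ 0.3  0.5 -2. ] 30.0 0.101
[ 0.3112647   0.11553062 -1.32296975] [0.53270213 0.44991616 0.52946282]
[[246.0, 197.0], [324.0, 163.0], [365.0, 210.0], [283.0, 252.0]]
```

>>> arm_command(delta_pos=[[-0.024,-0.02,0],[-0.05,-0.04,0],[-0.074,-0.06,0],[-0.099,-0.081,0],[-0.124,-0.101,0]], delta_rot=[[0.034,-0.041,0],[0.068,-0.083,0],[0.101,-0.124,0],[0.135,-0.165,0],[0.169,-0.206,0]], claw=[1,1,1,1,1])

```text
t: 27.42
eef_pos: [531.5, -16.9, 225.2]
tcp_rot: [3.136, 1.513, 0.682]
ft_force: [0.3, -1.2, -1.7]
opening: 0.1
grip_force: 30.0
```

>>> arm_command(delta_pos=[[-0.024,-0.02,0],[-0.05,-0.04,0],[-0.074,-0.06,0],[-0.099,-0.081,0],[-0.124,-0.101,0]], delta_rot=[[0.034,-0.041,0],[0.068,-0.083,0],[0.101,-0.124,0],[0.135,-0.165,0],[0.169,-0.206,0]], claw=[1,1,1,1,1])

```text
t: 27.83
eef_pos: [500.5, -42.2, 225.6]
tcp_rot: [3.14, 1.094, 0.686]
ft_force: [0.5, -0.2, -1.0]
opening: 0.105
grip_force: 30.0
```

>>> arm_command(delta_pos=[[-0.012,-0.01,0],[-0.024,-0.02,0],[-0.036,-0.03,0],[-0.05,-0.041,0],[-0.062,-0.051,0]], delta_rot=[[0.034,-0.041,0],[0.068,-0.083,0],[0.101,-0.124,0],[0.135,-0.165,0],[0.169,-0.206,0]], claw=[1,1,1,1,1])

```text
t: 28.25
eef_pos: [485.0, -54.9, 225.8]
tcp_rot: [3.141, 0.676, 0.687]
ft_force: [0.3, -0.5, -1.7]
opening: 0.106
grip_force: 30.0
```

>>> arm_command(delta_pos=[[0,0,0],[0,0,0],[0,0,0],[0,0,0],[0,0,0]], delta_rot=[[0.034,-0.041,0],[0.068,-0.083,0],[0.101,-0.124,0],[0.135,-0.165,0],[0.169,-0.206,0]], claw=[1,1,1,1,1])

```text
t: 28.67
eef_pos: [485.1, -54.9, 226.0]
tcp_rot: [3.14, 0.257, 0.687]
ft_force: [-0.4, 0.1, -1.9]
opening: 0.101
grip_force: 30.0
```

>>> arm_command(delta_pos=[[0,0,0],[0,0,0],[0,0,0],[0,0,0],[0,0,0]], delta_rot=[[0.034,-0.041,0],[0.068,-0.083,0],[0.101,-0.124,0],[0.135,-0.165,0],[0.169,-0.206,0]], claw=[1,1,1,1,1])

```text
t: 29.08
eef_pos: [485.0, -55.0, 226.1]
tcp_rot: [3.14, -0.161, 0.687]
ft_force: [0.2, -0.2, -1.3]
opening: 0.105
grip_force: 30.0
```

>>> arm_command(delta_pos=[[0.002,0.1,0],[0.008,0.2,0],[0.018,0.32,0],[0.03,0.45,0],[0.04,0.58,0]], delta_rot=[[0.02,-0.02,0],[0.03,-0.04,0],[0.042,-0.052,0],[0.042,-0.052,0],[0.042,-0.052,0]], claw=[1,1,1,1,1])

```text
t: 29.5
eef_pos: [494.6, 90.9, 225.7]
tcp_rot: [3.141, -0.262, 0.686]
ft_force: [0.5, -0.1, -2.2]
opening: 0.104
grip_force: 30.0
```

>>> arm_command(delta_pos=[[0.005,0.12,0],[0.01,0.25,0],[0.02,0.38,0],[0.03,0.5,0],[0.038,0.6,0]], delta_rot=[[0,0,0],[0,0,0],[0,0,0],[0,0,0],[0,0,0]], claw=[1,1,1,1,1])

```text
t: 29.92
eef_pos: [504.0, 242.0, 225.6]
tcp_rot: [3.141, -0.262, 0.688]
ft_force: [0.6, 0.2, -1.3]
opening: 0.105
grip_force: 30.0
```

>>> arm_command(delta_pos=[[0,0.03,-0.08],[0,0.056,-0.2],[0,0.056,-0.33],[0,0.056,-0.45],[0,0.056,-0.55]], delta_rot=[[0,0,0],[0,0,0],[0,0,0],[0,0,0],[0,0,0]], claw=[1,1,1,1,1])

```text
t: 30.33
eef_pos: [503.6, 253.9, 86.2]
tcp_rot: [3.141, -0.26, 0.688]
ft_force: [0.9, 0.8, -2.0]
opening: 0.102
grip_force: 30.0
```

>>> arm_command(delta_pos=[[0,0,-0.08],[0,0,-0.14],[0,0,-0.2],[0,0,-0.2],[0,0,-0.2]], delta_rot=[[0,0,0],[0,0,0],[0,0,0],[0,0,0],[0,0,0]], claw=[1,1,1,1,1])

```text
t: 30.75
eef_pos: [504.2, 253.9, 37.7]
tcp_rot: [3.141, -0.261, 0.687]
ft_force: [0.6, 0.5, -1.8]
opening: 0.107
grip_force: 30.0
```

```bash
python3 - <<'E'
from h import *
log();b=snap('top','t19.png');a=snap('scene','s19.png')
o=np.zeros((600,800,3),np.uint8)
o[:300,:400]=cv2.resize(a[150:270,140:300],(400,300));o[:300,400:]=cv2.resize(b[110:230,150:310],(400,300))
c=b[120:215,265:370]; o[300:600,:400]=cv2.resize(c,(400,300)); 
o[300:600,400:]=cv2.resize(a[155:260,240:380],(400,300))
cv2.imwrite('pics/c19.png',(255*(o/255.)**.8).astype(np.uint8)[:,:,::-1])
E
```

```text
30.75 [0.296 0.533 2.039 0.297 0.342 0.911] [504.2 253.9  37.7] [ 3.141 -0.261  0.687] [ 0.6  0.5 -1.8] 30.0 0.107
```

```bash
python3 - <<'E'
from h import *
for n,(y0,y1,x0,x1) in dict(t=(130,200,170,240),s=(190,260,155,225)).items():
    a=cv2.imread(f'pics/{n}14.png').astype(int);b=cv2.imread(f'pics/{n}19.png').astype(int)
    m=np.abs(a-b).max(2)[y0:y1,x0:x1]>40;print(n,m.sum(),np.argwhere(m).mean(0)+[y0,x0] if m.any() else'')
# tray contents, via bright/dark contrast on the tray
im=cv2.imread('pics/t19.png');t=im[133:204,277:362].astype(int);ref=cv2.imread('pics/t0.png')[133:204,277:362].astype(int)
d=np.abs(t-ref).max(2);m=(d>18).astype(np.uint8)
n,l,st,ce=cv2.connectedComponentsWithStats(m,connectivity=8)
for i in range(1,n):
    if st[i,4]>4:
        pts=np.argwhere(l==i)[:,::-1];r=cv2.minAreaRect(pts.astype(np.float32));c=ce[i]+[277,133]
        print(st[i,4],c.round(1),np.round(r[1],1),round(r[2]),t[l==i].mean(0).round(),px('top',*c,8)[:2].round())
E
```

```text
t 5 [169.8 228. ]
s 10 [227.2 205.3]
14 [304.4 142.6] [3.6 7.9] 40 [170. 167. 166.] [631.  45.]
21 [312.2 150.5] [3.6 8.5] 63 [179. 176. 174.] [608.  24.]
115 [298.  157.4] [14.9 17.9] 36 [176. 170. 168.] [590.  64.]
17 [316.6 155.6] [2.2 8.6] 51 [176. 173. 170.] [594.  11.]
```

>>> arm_command(delta_pos=[[0,0,-0.07],[0,0,-0.14],[0,0,-0.2],[0,0,-0.225],[0,0,-0.238]], delta_rot=[[0,0,0],[0,0,0],[0,0,0],[0,0,0],[0,0,0]], claw=[1,1,1,1,1])

```text
t: 31.27
eef_pos: [504.9, 254.2, -21.4]
tcp_rot: [3.141, -0.263, 0.687]
ft_force: [0.4, -0.2, 0.7]
opening: 0.102
grip_force: 30.0
```

>>> arm_command(delta_pos=[[0,0,0],[0,0,0],[0,0,0],[0,0,0],[0,0,0]], delta_rot=[[0,0,0],[0,0,0],[0,0,0],[0,0,0],[0,0,0]], claw=[1,0.88,0.8,0.7,0.6])

```text
t: 31.68
eef_pos: [505.1, 254.2, -20.8]
tcp_rot: [3.14, -0.263, 0.687]
ft_force: [0.4, 0.2, -0.9]
opening: 0.272
grip_force: 0.0
```

>>> arm_command(delta_pos=[[0,0,0],[0,0,0],[0,0,0.05],[0,0,0.15],[0,0,0.3]], delta_rot=[[0,0,0],[0,0,0],[0,0,0],[0,0,0],[0,0,0]], claw=[0.5,0.5,0.5,0.5,0.5])

```text
t: 32.1
eef_pos: [503.4, 253.3, 52.0]
tcp_rot: [-3.141, -0.257, 0.686]
ft_force: [-0.1, 0.4, 0.8]
opening: 0.496
grip_force: 0.0
```

>>> arm_command(delta_pos=[[0,0,0.1],[0,0,0.25],[-0.05,-0.1,0.4],[-0.1,-0.2,0.5],[-0.15,-0.3,0.5]], delta_rot=[[0,0,0],[0,0,0],[-0.035,0.043,0],[-0.07,0.086,0],[-0.106,0.129,0]], claw=[0.5,0.5,0.5,0.5,0.5])

```text
t: 32.52
eef_pos: [468.5, 178.3, 184.3]
tcp_rot: [3.136, -0.003, 0.687]
ft_force: [0.6, -0.6, -0.6]
opening: 0.496
grip_force: 0.0
```

```bash
python3 - <<'E'
from h import *
log();b=snap('top','t20.png');a=snap('scene','s20.png')
print(lid('pics/t20.png').round(1).tolist())
x0,y0,x1,y1=270,125,370,212
cv2.imwrite('pics/c20.png',cv2.resize(b[y0:y1,x0:x1],(690,600),interpolation=cv2.INTER_CUBIC)[:,:,::-1])
E
```

```text
32.5167 [ 0.234  0.31   1.855 -0.005  0.971  1.121] [468.5 178.3 184.3] [ 3.136e+00 -3.000e-03  6.870e-01] [ 0.6 -0.6 -0.6] 0.0 0.496
[[570.7, 369.3], [628.1, 297.7], [577.4, 256.4], [520.3, 327.7]]
```

View pics/c20.png

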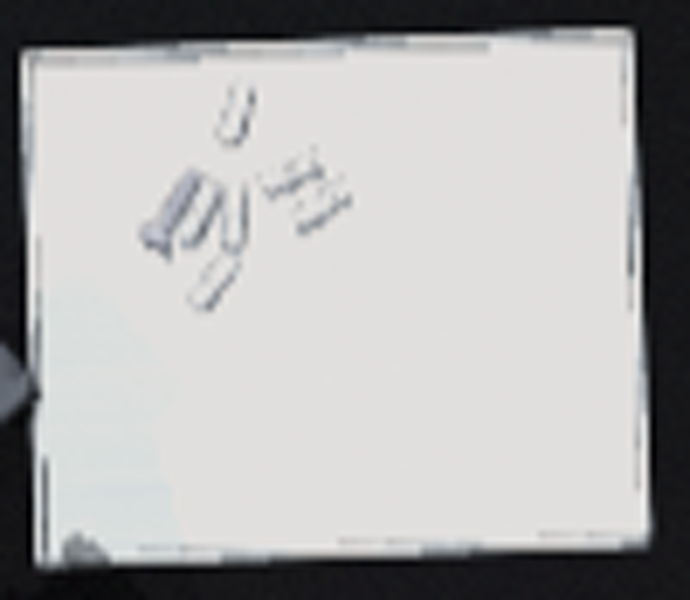

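The tray holds one grey bolt, around crop (175,215), and six white bars in a cluster around pixels (297–321, 138–168). I'll average several frames and boost the contrast to read the bars accurately.

```bash
python3 - <<'E'
from h import *
F=np.mean([read_camera('top').astype(float) for _ in range(16)],0)
np.save('avg.npy',F)
S=np.mean([read_camera('scene').astype(float) for _ in range(10)],0);np.save('avgs.npy',S)
g=F.mean(2)[133:173,285:327]
o=np.clip((g-140)/(235-140),0,1)**1.6*255
o=cv2.resize(o.astype(np.uint8),None,fx=14,fy=14,interpolation=cv2.INTER_CUBIC)
o=cv2.cvtColor(o,cv2.COLOR_GRAY2BGR)
for u in range(285,327,5):
    x=int((u-285+.5)*14);cv2.line(o,(x,0),(x,o.shape[0]),(255,160,0),1);cv2.putText(o,str(u),(x+2,10),0,.35,(0,0,255),1)
for v in range(135,173,5):
    y=int((v-133+.5)*14);cv2.line(o,(0,y),(o.shape[1],y),(255,160,0),1);cv2.putText(o,str(v),(0,y-2),0,.35,(0,0,255),1)
c=[proj('scene',px('top',u,v,6)) for u,v in((287,135),(325,135),(325,171),(287,171))];c=np.array(c);x0,y0=np.floor(c.min(0)).astype(int);x1,y1=np.ceil(c.max(0)).astype(int)
s=S.mean(2)[y0:y1,x0:x1];s=np.clip((s-140)/(235-140),0,1)**1.6*255
s=cv2.cvtColor(cv2.resize(s.astype(np.uint8),(210,int(210*(y1-y0)/(x1-x0))),interpolation=cv2.INTER_CUBIC),cv2.COLOR_GRAY2BGR)
W=np.zeros((o.shape[0],o.shape[1]+210,3),np.uint8);W[:,:o.shape[1]]=o;W[:s.shape[0],o.shape[1]:]=s
print(W.shape,x0,y0,x1,y1,g.min(),g.max(),np.median(g));cv2.imwrite('pics/c21.png',W)
E
```

```text
(560, 798, 3) 259 180 312 220 109.89583333333333 223.10416666666666 222.89583333333334
```

View pics/c21.png

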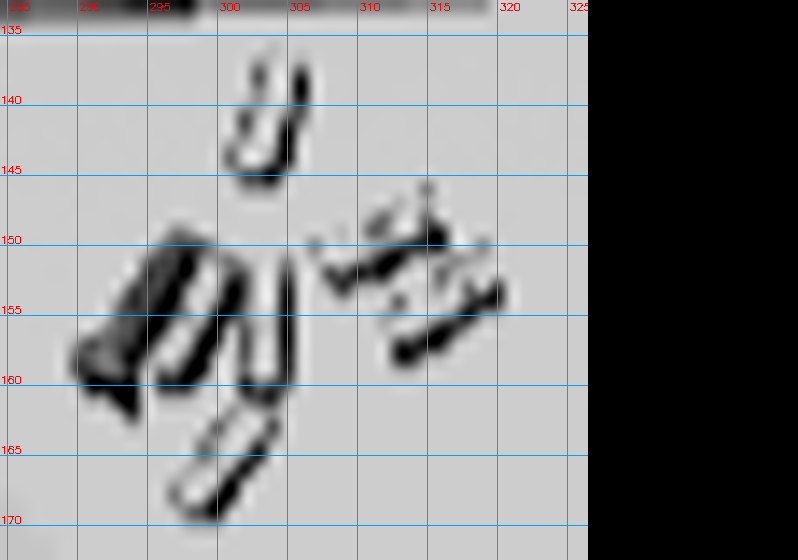

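The contrast crop clearly shows six bars: A (303.7,140.5), B (298.6,155.4) touching the bolt (294,155), C (303.4,156), D (300.6,165.4), and the near-parallel pair E (311.4,149.4) and F (315.7,154.1). Next I'll convert these to grasp positions.

```bash
cat > g.py <<'E'
from h import *
def g(n,c,e1,e2,lengthwise=False,z=11):
    p=px('top',*c,z);a=px('top',*e1,z);b=px('top',*e2,z);d=(b-a)[:2]
    ph=np.degrees(np.arctan2(d[1],d[0])); cl=ph if lengthwise else ph+90
    yaw=(cl+90+90-39.3)%180-90+39.3
    print(n,'xy',p[:2].round(1),'len',np.linalg.norm(d).round(1),'axis',ph.round(1),'yaw',yaw.round(1))
    return p[:2],yaw
E
python3 - <<'E'
from g import *
g('A',(303.7,140.5),(302.8,144.8),(304.6,136))
g('EF',(313.5,151.8),(308,151.3),(315.2,147.6))
g('F',(315.7,154.1),(312.4,156.2),(319.1,152))
g('D',(300.6,165.3),(298.5,168.5),(302.7,162.2))
g('Dl',(300.6,165.3),(298.5,168.5),(302.7,162.2),1)
g('C',(303.4,156),(303.3,160.5),(303.8,151.3),1)
g('B',(298.6,155.4),(296.8,159.4),(300.5,151.2),1)
print('crucible',px('top',416.5,179.4,68),'poke',px('top',291,168,6),px('top',309,168,6))
E
```

```text
A xy [636.8  46.9] len 25.4 axis -12.4 yaw -12.4
EF xy [604.2  19.9] len 22.7 axis -63.8 yaw 116.2
F xy [597.6  13.8] len 22.2 axis -58.9 yaw 121.1
D xy [566.9  56.7] len 21.3 axis -34.6 yaw -34.6
Dl xy [566.9  56.7] len 21.3 axis -34.6 yaw 55.4
C xy [592.9  48.4] len 26.0 axis -4.0 yaw 86.0
B xy [594.9  61.9] len 25.3 axis -25.1 yaw 64.9
crucible [ 516.26203242 -255.27261082   68.        ] poke [560.37803595  84.22795683   6.        ] [559.34827958  33.47124133   6.        ]
```

```bash
python3 -c "
from h import *
log()"
```

```text
33.9167 [ 2.350e-01  3.180e-01  1.862e+00 -1.000e-03  9.620e-01  1.119e+00] [467.2 179.1 178.5] [ 3.14  -0.     0.687] [ 0.1  0.4 -0.1] 0.0 0.5
```

>>> arm_command(delta_pos=[[0.06,-0.05,0],[0.13,-0.1,0],[0.2,-0.16,0],[0.27,-0.21,0],[0.34,-0.265,0]], delta_rot=[[0,0,-0.058],[0,0,-0.116],[0,0,-0.174],[0,0,-0.232],[0,0,-0.29]], claw=[0.74,0.74,0.74,0.74,0.74])

```text
t: 34.33
eef_pos: [553.0, 112.2, 178.5]
tcp_rot: [3.14, -0.0, 0.227]
ft_force: [0.6, 0.3, -0.2]
opening: 0.266
grip_force: 0.0
```

>>> arm_command(delta_pos=[[0.07,-0.05,-0.05],[0.14,-0.11,-0.12],[0.21,-0.16,-0.2],[0.28,-0.22,-0.3],[0.338,-0.264,-0.4]], delta_rot=[[0,0,-0.057],[0,0,-0.114],[0,0,-0.171],[0,0,-0.228],[0,0,-0.284]], claw=[0.74,0.74,0.74,0.74,0.74])

```text
t: 34.75
eef_pos: [637.9, 45.7, 77.6]
tcp_rot: [3.141, -0.001, -0.219]
ft_force: [0.8, 0.1, -0.1]
opening: 0.261
grip_force: 0.0
```

>>> arm_command(delta_pos=[[0,0,-0.05],[0,0,-0.15],[0,0,-0.25],[0,0,-0.34],[0,0,-0.39]], delta_rot=[[0,0,0],[0,0,0],[0,0,0],[0,0,0],[0,0,0]], claw=[0.74,0.74,0.74,0.74,0.74])

```text
t: 35.17
eef_pos: [635.3, 47.2, -21.2]
tcp_rot: [3.14, 0.003, -0.213]
ft_force: [-1.2, 0.0, -0.3]
opening: 0.261
grip_force: 0.0
```

>>> arm_command(delta_pos=[[0,0,-0.015],[0,0,-0.032],[0,0,-0.032],[0,0,-0.032],[0,0,-0.032]], delta_rot=[[0,0,0],[0,0,0],[0,0,0],[0,0,0],[0,0,0]], claw=[0.74,0.74,0.74,0.85,1])

```text
t: 35.58
eef_pos: [637.3, 46.9, -25.8]
tcp_rot: [3.141, -0.002, -0.214]
ft_force: [-0.2, -0.1, -0.5]
opening: 0.17
grip_force: 0.0
```

>>> arm_command(delta_pos=[[0,0,0],[0,0,0],[0,0,0],[0,0,0],[0,0,0]], delta_rot=[[0,0,0],[0,0,0],[0,0,0],[0,0,0],[0,0,0]], claw=[1,1,1,1,1])

```text
t: 36.0
eef_pos: [637.2, 46.8, -26.1]
tcp_rot: [3.141, -0.001, -0.215]
ft_force: [-0.8, -0.7, 7.5]
opening: 0.088
grip_force: 30.0
```

>>> arm_command(delta_pos=[[0,0,0.08],[0,0,0.2],[0,0,0.34],[-0.04,-0.08,0.45],[-0.08,-0.2,0.508]], delta_rot=[[0,0,0],[0,0,0],[0,0,0],[0,0,0],[0,0,0]], claw=[1,1,1,1,1])

```text
t: 36.42
eef_pos: [617.7, -2.0, 103.5]
tcp_rot: [3.141, -0.004, -0.212]
ft_force: [1.5, -0.6, 1.0]
opening: 0.087
grip_force: 30.0
```

>>> arm_command(delta_pos=[[-0.05,-0.13,0],[-0.1,-0.26,0],[-0.15,-0.39,0],[-0.2,-0.52,0],[-0.25,-0.64,0]], delta_rot=[[0,0,0],[0,0,0],[0,0,0],[0,0,0],[0,0,0]], claw=[1,1,1,1,1])

```text
t: 36.83
eef_pos: [553.4, -164.8, 100.3]
tcp_rot: [3.14, -0.0, -0.215]
ft_force: [1.0, -0.6, -0.1]
opening: 0.09
grip_force: 30.0
```

>>> arm_command(delta_pos=[[-0.05,-0.13,0],[-0.1,-0.26,0],[-0.14,-0.34,0],[-0.153,-0.368,0],[-0.153,-0.368,0]], delta_rot=[[0,0,0],[0,0,0],[0,0,0],[0,0,0],[0,0,0]], claw=[1,1,1,1,1])

```text
t: 37.25
eef_pos: [515.3, -256.5, 100.1]
tcp_rot: [3.14, -0.0, -0.217]
ft_force: [0.6, 0.3, -1.1]
opening: 0.089
grip_force: 30.0
```

>>> arm_command(delta_pos=[[0,0,0],[0,0,-0.08],[0,0,-0.18],[0,0,-0.27],[0,0,-0.3]], delta_rot=[[0,0,0],[0,0,0],[0,0,0],[0,0,0],[0,0,0]], claw=[1,1,1,1,1])

```text
t: 37.67
eef_pos: [515.5, -252.9, 22.5]
tcp_rot: [-3.141, 0.003, -0.213]
ft_force: [0.5, -0.4, -0.6]
opening: 0.092
grip_force: 30.0
```

>>> arm_command(delta_pos=[[0,0,0],[0,0,0],[0,0,0],[0,0,0],[0,0,0]], delta_rot=[[0,0,0],[0,0,0],[0,0,0],[0,0,0],[0,0,0]], claw=[0.9,0.85,0.8,0.8,0.8])

```text
t: 38.08
eef_pos: [516.4, -255.3, 26.1]
tcp_rot: [3.14, -0.002, -0.214]
ft_force: [0.0, -0.4, -0.4]
opening: 0.197
grip_force: 0.0
```

>>> arm_command(delta_pos=[[0,0,0.04],[0,0,0.12],[0,0,0.22],[0,0,0.3],[0,0,0.3]], delta_rot=[[0,0,0],[0,0,0],[0,0,0],[0,0,0],[0,0,0]], claw=[0.8,0.8,0.8,0.7,0.55])

```text
t: 38.5
eef_pos: [517.5, -256.2, 104.8]
tcp_rot: [3.138, -0.006, -0.215]
ft_force: [-0.1, -0.2, -0.1]
opening: 0.29
grip_force: 0.0
```

```bash
cat >> h.py <<'E'
def obj():
    "blobs on the tray, and whites in the crucible, vs empty-tray picture"
    F=np.mean([read_camera('top').astype(float) for _ in range(6)],0); np.save('cur.npy',F)
    g=F.mean(2); t=g[133:175,285:328]
    for v in range(0,42): print(133+v,''.join('#' if x<150 else '+' if x<185 else '-' if x<212 else '.' for x in t[v]))
E
python3 - <<'E'
from h import *
log();F=read_camera('top').astype(int);a=cv2.imread('pics/t0.png')
snap('top','t22.png')
g=F.mean(2);print(g[136:147,300:308].round().astype(int))
E
```

```text
38.5 [-5.740e-01  5.100e-01  1.765e+00 -1.000e-03  8.600e-01  1.213e+00] [ 517.5 -256.2  104.8] [ 3.138 -0.006 -0.215] [-0.1 -0.2 -0.1] 0.0 0.29
[[231 231 231 231 231 231 231 231]
 [231 231 231 231 231 231 231 231]
 [231 231 231 231 231 231 231 231]
 [231 231 231 231 231 231 231 231]
 [231 231 231 231 231 231 231 231]
 [231 231 231 231 231 231 231 231]
 [231 231 231 231 231 231 231 231]
 [231 231 231 231 231 231 231 231]
 [231 231 231 231 231 231 231 231]
 [231 231 231 231 231 231 231 231]
 [231 231 231 231 231 231 231 231]]
```

>>> arm_command(delta_pos=[[0.04,0.12,0],[0.08,0.25,0],[0.12,0.38,0],[0.16,0.5,0],[0.2,0.62,0]], delta_rot=[[0,0,-0.05],[0,0,-0.1],[0,0,-0.16],[0,0,-0.22],[0,0,-0.28]], claw=[0.54,0.54,0.54,0.54,0.54])

```text
t: 39.02
eef_pos: [565.6, -98.6, 99.1]
tcp_rot: [3.14, 0.002, -0.659]
ft_force: [0.2, -0.3, 0.8]
opening: 0.459
grip_force: 0.0
```

>>> arm_command(delta_pos=[[0.04,0.12,0],[0.08,0.24,-0.04],[0.12,0.36,-0.1],[0.14,0.44,-0.15],[0.152,0.48,-0.2]], delta_rot=[[0,0,-0.05],[0,0,-0.1],[0,0,-0.16],[0,0,-0.22],[0,0,-0.26]], claw=[0.54,0.54,0.54,0.54,0.54])

```text
t: 39.43
eef_pos: [603.6, 22.5, 48.4]
tcp_rot: [3.139, 0.001, -1.066]
ft_force: [0.1, 0.1, -0.8]
opening: 0.459
grip_force: 0.0
```

>>> arm_command(delta_pos=[[0,0,0],[0,0,-0.08],[0,0,-0.16],[0,0,-0.23],[0,0,-0.28]], delta_rot=[[0,0,0],[0,0,0],[0,0,0],[0,0,0],[0,0,0]], claw=[0.54,0.54,0.54,0.54,0.54])

```text
t: 39.85
eef_pos: [603.1, 18.9, -21.4]
tcp_rot: [3.139, 0.001, -1.061]
ft_force: [-0.1, 0.0, -0.1]
opening: 0.459
grip_force: 0.0
```

>>> arm_command(delta_pos=[[0,0,-0.02],[0,0,-0.028],[0,0,-0.028],[0,0,-0.028],[0,0,-0.028]], delta_rot=[[0,0,0],[0,0,0],[0,0,0],[0,0,0],[0,0,0]], claw=[0.54,0.54,0.6,0.66,0.72])

```text
t: 40.27
eef_pos: [604.4, 19.7, -26.1]
tcp_rot: [-3.142, -0.001, -1.063]
ft_force: [0.6, 0.3, -0.4]
opening: 0.323
grip_force: 0.0
```

>>> arm_command(delta_pos=[[0,0,0],[0,0,0],[0,0,0],[0,0,0],[0,0,0]], delta_rot=[[0,0,0],[0,0,0],[0,0,0],[0,0,0],[0,0,0]], claw=[0.76,0.8,0.84,0.88,0.92])

```text
t: 40.68
eef_pos: [604.1, 19.8, -26.6]
tcp_rot: [3.141, -0.0, -1.063]
ft_force: [-1.4, -0.4, 5.4]
opening: 0.18
grip_force: 30.0
```

>>> arm_command(delta_pos=[[0,0,0],[0,0,0],[0,0,0],[0,0,0],[0,0,0]], delta_rot=[[0,0,0],[0,0,0],[0,0,0],[0,0,0],[0,0,0]], claw=[1,1,1,1,1])

```text
t: 41.1
eef_pos: [604.1, 19.8, -26.6]
tcp_rot: [3.141, -0.0, -1.063]
ft_force: [-0.6, 0.2, 5.9]
opening: 0.181
grip_force: 30.0
```

>>> arm_command(delta_pos=[[0,0,0.06],[0,0,0.16],[0,0,0.3],[-0.02,-0.06,0.42],[-0.05,-0.16,0.508]], delta_rot=[[0,0,0],[0,0,0],[0,0,0],[0,0,0],[0,0,0]], claw=[1,1,1,1,1])

```text
t: 41.52
eef_pos: [592.1, -19.1, 102.4]
tcp_rot: [-3.141, -0.001, -1.06]
ft_force: [0.2, 0.3, -0.9]
opening: 0.186
grip_force: 30.0
```

>>> arm_command(delta_pos=[[-0.04,-0.12,0],[-0.08,-0.24,0],[-0.12,-0.36,0],[-0.16,-0.49,0],[-0.2,-0.62,0]], delta_rot=[[0,0,0],[0,0,0],[0,0,0],[0,0,0],[0,0,0]], claw=[1,1,1,1,1])

```text
t: 41.93
eef_pos: [540.7, -176.4, 100.0]
tcp_rot: [3.14, 0.0, -1.062]
ft_force: [0.5, -0.2, 0.2]
opening: 0.179
grip_force: 30.0
```

>>> arm_command(delta_pos=[[-0.04,-0.12,0],[-0.07,-0.22,0],[-0.1,-0.29,0],[-0.102,-0.32,0],[-0.102,-0.32,0]], delta_rot=[[0,0,0],[0,0,0],[0,0,0],[0,0,0],[0,0,0]], claw=[1,1,1,1,1])

```text
t: 42.35
eef_pos: [515.7, -256.5, 99.9]
tcp_rot: [3.14, -0.0, -1.065]
ft_force: [-0.1, 0.6, -0.5]
opening: 0.18
grip_force: 30.0
```

>>> arm_command(delta_pos=[[0,0,0],[0,0,-0.08],[0,0,-0.18],[0,0,-0.25],[0,0,-0.272]], delta_rot=[[0,0,0],[0,0,0],[0,0,0],[0,0,0],[0,0,0]], claw=[1,1,1,1,1])

```text
t: 42.77
eef_pos: [515.4, -253.1, 29.7]
tcp_rot: [3.139, 0.003, -1.061]
ft_force: [-0.7, 0.2, -0.3]
opening: 0.184
grip_force: 30.0
```

>>> arm_command(delta_pos=[[0,0,0],[0,0,0],[0,0,0],[0,0,0],[0,0,0]], delta_rot=[[0,0,0],[0,0,0],[0,0,0],[0,0,0],[0,0,0]], claw=[1,0.85,0.78,0.74,0.72])

```text
t: 43.18
eef_pos: [516.4, -255.3, 33.0]
tcp_rot: [3.141, -0.001, -1.063]
ft_force: [0.3, 0.1, -1.2]
opening: 0.266
grip_force: 0.0
```

>>> arm_command(delta_pos=[[0,0,0],[0,0,0.06],[0,0,0.14],[0,0,0.24],[0,0,0.272]], delta_rot=[[0,0,0],[0,0,0],[0,0,0],[0,0,0],[0,0,0]], claw=[0.72,0.72,0.72,0.72,0.8])

```text
t: 43.6
eef_pos: [517.0, -255.9, 103.2]
tcp_rot: [-3.141, -0.004, -1.063]
ft_force: [-0.7, 0.3, 1.2]
opening: 0.245
grip_force: 0.0
```

```bash
python3 - <<'E'
from h import *
log();obj()
E
```

```text
43.6 [-5.740e-01  5.120e-01  1.766e+00 -1.000e-03  8.600e-01  2.061e+00] [ 517.  -255.9  103.2] [-3.141 -0.004 -1.063] [-0.7  0.3  1.2] 0.0 0.245
133 ---------+++++---------------..............
134 --.........................................
135 ...........................................
136 ...........................................
137 ...........................................
138 ...........................................
139 ...........................................
140 ...........................................
141 ...........................................
142 ...........................................
143 ...........................................
144 ...........................................
145 ...........................................
146 ...........................................
147 ...........................................
148 ...........................................
149 ............-..............................
150 ...........----............................
151 ..........---+-.-..........................
152 ..........--+#..--..-.................
[... 361 characters left out ...]
..+---......................
161 .......-++.......--+.......................
162 .........+.........-.......................
163 ...............-...-.......................
164 ..................-........................
165 ..............-..-+........................
166 .................+.........................
167 ................+..........................
168 ............-..++..........................
169 .............--#...........................
170 ...........................................
171 ...........................................
172 ...........................................
173 ...........................................
174 ...........................................
```

>>> arm_command(delta_pos=[[0.02,0.14,0],[0.04,0.28,0],[0.06,0.42,0],[0.08,0.57,0],[0.09,0.72,0]], delta_rot=[[0,0,0.07],[0,0,0.14],[0,0,0.21],[0,0,0.28],[0,0,0.34]], claw=[1,1,1,1,1])

```text
t: 44.32
eef_pos: [538.2, -73.6, 98.9]
tcp_rot: [3.14, 0.001, -0.524]
ft_force: [0.4, -0.1, -0.4]
opening: 0.007
grip_force: 0.0
```

>>> arm_command(delta_pos=[[0.02,0.14,0],[0.04,0.28,0],[0.06,0.42,0],[0.082,0.56,0],[0.082,0.654,0]], delta_rot=[[0,0,0.07],[0,0,0.14],[0,0,0.21],[0,0,0.28],[0,0,0.338]], claw=[1,1,1,1,1])

```text
t: 44.73
eef_pos: [559.0, 91.1, 98.9]
tcp_rot: [3.141, 0.001, 0.009]
ft_force: [0.7, -0.6, -0.5]
opening: 0.002
grip_force: 0.0
```

>>> arm_command(delta_pos=[[0,0,0],[0,0,-0.12],[0,0,-0.25],[0,0,-0.38],[0,0,-0.46]], delta_rot=[[0,0,0],[0,0,0],[0,0,0],[0,0,0],[0,0,0]], claw=[1,1,1,1,1])

```text
t: 45.15
eef_pos: [557.2, 87.8, -18.6]
tcp_rot: [3.14, 0.004, 0.001]
ft_force: [0.4, 0.3, 0.3]
opening: 0.005
grip_force: 0.0
```

>>> arm_command(delta_pos=[[0,0,-0.03],[0,0,-0.044],[0,0,-0.044],[0,-0.02,-0.044],[0,-0.04,-0.044]], delta_rot=[[0,0,0],[0,0,0],[0,0,0],[0,0,0],[0,0,0]], claw=[1,1,1,1,1])

```text
t: 45.57
eef_pos: [559.6, 78.0, -24.8]
tcp_rot: [3.14, -0.002, 0.003]
ft_force: [-0.8, -0.3, -1.1]
opening: 0.007
grip_force: 0.0
```

>>> arm_command(delta_pos=[[0,-0.03,0],[0,-0.06,0],[0,-0.09,0],[0,-0.12,0],[0,-0.14,0]], delta_rot=[[0,0,0],[0,0,0],[0,0,0],[0,0,0],[0,0,0]], claw=[1,1,1,1,1])

```text
t: 45.98
eef_pos: [559.0, 42.1, -25.8]
tcp_rot: [3.14, -0.0, 0.002]
ft_force: [-0.4, 1.0, -0.1]
opening: 0.003
grip_force: 0.0
```

>>> arm_command(delta_pos=[[0,0.01,0],[0,0.02,0.05],[0,0.02,0.2],[0,0.02,0.35],[0,0.02,0.5]], delta_rot=[[0,0,0],[0,0,0],[0,0,0],[0,0,0],[0,0,0]], claw=[1,1,1,1,1])

```text
t: 46.4
eef_pos: [558.4, 48.6, 100.2]
tcp_rot: [3.141, 0.001, 0.002]
ft_force: [0.7, -0.6, 0.0]
opening: 0.008
grip_force: 0.0
```

>>> arm_command(delta_pos=[[-0.05,-0.1,0],[-0.1,-0.25,0],[-0.15,-0.4,0],[-0.2,-0.55,0],[-0.2,-0.7,0]], delta_rot=[[0,0,0],[0,0,0],[0,0,0],[0,0,0],[0,0,0]], claw=[0.7,0.7,0.7,0.7,0.7])

```text
t: 46.82
eef_pos: [506.8, -127.5, 99.2]
tcp_rot: [3.141, 0.001, 0.003]
ft_force: [1.2, 0.2, 0.3]
opening: 0.278
grip_force: 0.0
```

```bash
python3 - <<'E'
from h import *
log();obj()
E
```

```text
46.8167 [-0.372  0.453  1.898 -0.002  0.791  1.197] [ 506.8 -127.5   99.2] [3.141e+00 1.000e-03 3.000e-03] [1.2 0.2 0.3] 0.0 0.278
133 --..-------+++.............................
134 ...........................................
135 ...........................................
136 ...........................................
137 ...........................................
138 ...........................................
139 ...........................................
140 ...........................................
141 ...........................................
142 ...........................................
143 ...........................................
144 ...........................................
145 ...........................................
146 ...........................................
147 ...........................................
148 ...........................................
149 ...........................................
150 ............---............................
151 ...........--+......-......................
152 ..........---+..--..-......................
153 .....
[... 346 characters left out ...]
..+.--......................
161 ........++.................................
162 .........-.................................
163 ...........................................
164 ..........................-................
165 ..........................-................
166 ..........................-................
167 ..........................+................
168 ..........................+................
169 .........................-+................
170 ...........................................
171 ...........................................
172 ...........................................
173 ...........................................
174 ...........................................
```

```bash
python3 - <<'E'
from h import *
F=np.mean([read_camera('top').astype(float) for _ in range(20)],0);np.save('cur.npy',F)
t=F.mean(2);m=np.median(t[157:175,303:320]);print(m)
d=(t[157:173,303:316]-m).round().astype(int)
print('     ',list(range(303,316)))
for i,r in enumerate(d):print(157+i,' '.join(f'{x:4d}' for x in r))
F=np.mean([read_camera('scene').astype(float) for _ in range(10)],0);t=F.mean(2)
u,v=proj('scene',px('top',309.4,165,6)).round().astype(int);print(u,v)
d=(t[v-7:v+8,u-8:u+9]-np.median(t[v-7:v+8,u-8:u+9])).round().astype(int)
for i,r in enumerate(d):print(v-7+i,' '.join(f'{x:4d}' for x in r))
E
```

```text
241.86666666666667
      [303, 304, 305, 306, 307, 308, 309, 310, 311, 312, 313, 314, 315]
157   -5   -6  -84    0    0    0    0    0    0    0    0    0    0
158    0   -2  -58    0    0    0    0    0    0    0    0    0    0
159    0   -3  -46    0    0    0    0    0    0    0    0    0    0
160  -28  -37  -32    0    0  -12    0   -3    0    0    0    0    0
161  -12  -14   -7    0    0  -11    0   -3  -17    0    0    0    0
162    0    0    0    0    0  -10    0   -3  -27    0    0    0    0
163    0    0    0    0    0  -11    0   -3  -27    0    0    0    0
164    0    0    0    0    0  -17    0   -3  -43    0    0    0    0
165    0    0    0    0    0  -11  -13  -13  -30    0    0    0    0
166    0    0    0    0    0   -9   -6   -9  -45    0    0    0    0
167    0    0    0    0    0  -10    0   -6  -58    0    0    0    0
168    0    0    0    0    0  -10    0   -9  -58    0    0    0    0
169    0    0    0    0    0   -9  -17  -35  -64    0    0    0    0
170    0    0    0    0    0   -2   -7  -11  -14    0    0    0    0
171    0    0    0    0    0    0    0    0
[... 737 characters left out ...]
 2    2    2    0  -16  -34  -15    0   -7  -11   -3    0    1    1    0   -2
207    2    2    2    2    1   -2  -17  -27  -15  -23  -35  -14    0    1    0   -1   -1
208    2    2    2    2    1    1   -4  -27  -64  -83  -71  -24   -2    0    0    0    0
209    2    2    2    1    0    0    0   -6  -34  -68  -56  -21   -2    0    0    0    0
210    2    1    0    0    1    2    2    1   -3   -5   -4   -2    0    0    0    1    1
211    1    0    1    2    2    2    1    0    0    0    0    0    0    0    1    1    1
212    1    2    2    2    1    1    0    0    0    0    0    0    1    1    1    1    1
213    2    2    1    1    1    0    0    0    0    0    1    1    1    1    1    1    1
```

```bash
python3 - <<'E'
from g import *
g('D',(309.7,167),(309.6,169),(309.6,161))
F=np.load('cur.npy').mean(2);d=(F-241.9)[148:164,288:309].round().astype(int)
print('    ',' '.join(f'{x:4d}' for x in range(288,309)))
for i,r in enumerate(d):print(148+i,' '.join(f'{x:4d}' for x in r))
log()
E
```

```text
D xy [561.5  31.2] len 22.5 axis -0.9 yaw -0.9
      288  289  290  291  292  293  294  295  296  297  298  299  300  301  302  303  304  305  306  307  308
148    0    0    0    0    0    0    0    0    0    0    0    0    0    0    0    0    0    0    0    0    0
149    0    0    0    0    0    0    0    0    0  -19  -14    0    0    0    0    0    0    0    0    0    0
150    0    0    0    0    0    0    0    0  -19  -38  -42  -33  -10    0    0    0    0    0    0    0    0
151    0    0    0    0    0    0    0  -22  -40  -44  -78  -19  -16  -23   -7   -1   -1  -32    0    0    0
152    0    0    0    0    0    0    0  -45  -41  -55  -81   -2   -5  -49  -31    0   -1  -48    0    0    0
153    0    0    0    0    0    0  -32  -43  -44  -85  -22    0   -9  -85  -43    0    0  -61    0    0    0
154    0    0    0    0    0  -18  -52  -42  -67  -72   -7    0  -34  -88  -39    0    0  -73    0    0    0
155    0    0    0    0    0  -30  -41  -51  -96  -39  -13   -5  -76  -57  -29   -4   -4  -61    0    0    0
156    0    0    0    0  -18  -31  -41  -75  -64   -9   -6  -33  -78  -
[... 253 characters left out ...]
 0
159    0    0  -39  -47  -29  -32  -55   -6  -25  -25  -77  -64    0    0  -20    0   -3  -46    0    0    0
160    0    0  -10  -90  -82  -70  -81    0  -46  -56  -59  -12    0    0  -59  -28  -37  -32    0    0  -12
161    0    0    0  -19  -20  -79  -80    0  -12  -14  -12    0    0    0  -18  -12  -14   -7    0    0  -11
162    0    0    0    0    0  -15  -53    0    0    0    0    0    0    0    0    0    0    0    0    0  -10
163    0    0    0    0    0    0  -12    0    0    0    0    0    0    0    0    0    0    0    0    0  -11
48.6167 [-3.690e-01  4.550e-01  1.895e+00 -1.000e-03  7.910e-01  1.200e+00] [ 508.9 -126.7   99. ] [3.14e+00 0.00e+00 2.00e-03] [-0.5 -0.5  0.3] 0.0 0.3
```

>>> arm_command(delta_pos=[[0.04,0.13,0],[0.08,0.27,0],[0.13,0.41,0],[0.18,0.54,0],[0.21,0.632,0]], delta_rot=[[0,0,-0.011],[0,0,-0.011],[0,0,-0.011],[0,0,-0.011],[0,0,-0.011]], claw=[0.81,0.81,0.81,0.81,0.81])

```text
t: 49.03
eef_pos: [562.2, 33.8, 99.1]
tcp_rot: [3.141, -0.001, -0.014]
ft_force: [0.2, 0.1, 0.3]
opening: 0.19
grip_force: 0.0
```

>>> arm_command(delta_pos=[[0,0,0],[0,0,-0.12],[0,0,-0.25],[0,0,-0.38],[0,0,-0.46]], delta_rot=[[0,0,0],[0,0,0],[0,0,0],[0,0,0],[0,0,0]], claw=[0.81,0.81,0.81,0.81,0.81])

```text
t: 49.45
eef_pos: [560.2, 31.0, -18.6]
tcp_rot: [3.141, 0.002, -0.015]
ft_force: [0.4, 0.3, 0.6]
opening: 0.189
grip_force: 0.0
```

>>> arm_command(delta_pos=[[0,0,-0.03],[0,0,-0.044],[0,0,-0.044],[0,0,-0.044],[0,0,-0.044]], delta_rot=[[0,0,0],[0,0,0],[0,0,0],[0,0,0],[0,0,0]], claw=[0.81,0.81,0.81,0.9,1])

```text
t: 49.87
eef_pos: [562.2, 31.2, -25.6]
tcp_rot: [3.14, -0.002, -0.015]
ft_force: [0.4, -0.3, 0.7]
opening: 0.102
grip_force: 0.0
```

>>> arm_command(delta_pos=[[0,0,0],[0,0,0],[0,0,0],[0,0,0],[0,0,0]], delta_rot=[[0,0,0],[0,0,0],[0,0,0],[0,0,0],[0,0,0]], claw=[1,1,1,1,1])

```text
t: 50.28
eef_pos: [562.2, 31.2, -25.7]
tcp_rot: [3.14, -0.002, -0.015]
ft_force: [-0.9, -0.2, 7.2]
opening: 0.089
grip_force: 30.0
```

>>> arm_command(delta_pos=[[0,0,0.08],[0,0,0.2],[0,0,0.34],[-0.02,-0.08,0.45],[-0.04,-0.2,0.508]], delta_rot=[[0,0,0],[0,0,0],[0,0,0],[0,0,0],[0,0,0]], claw=[1,1,1,1,1])

```text
t: 50.7
eef_pos: [552.4, -17.7, 103.8]
tcp_rot: [3.14, -0.005, -0.012]
ft_force: [-0.4, 0.2, 0.3]
opening: 0.088
grip_force: 30.0
```

>>> arm_command(delta_pos=[[-0.02,-0.13,0],[-0.04,-0.26,0],[-0.06,-0.39,0],[-0.08,-0.52,0],[-0.1,-0.64,0]], delta_rot=[[0,0,0],[0,0,0],[0,0,0],[0,0,0],[0,0,0]], claw=[1,1,1,1,1])

```text
t: 51.12
eef_pos: [526.1, -180.4, 100.7]
tcp_rot: [3.14, -0.001, -0.015]
ft_force: [0.5, 0.6, -0.4]
opening: 0.081
grip_force: 30.0
```

>>> arm_command(delta_pos=[[-0.02,-0.12,0],[-0.03,-0.22,0],[-0.041,-0.28,0],[-0.041,-0.305,0],[-0.041,-0.305,0]], delta_rot=[[0,0,0],[0,0,0],[0,0,0],[0,0,0],[0,0,0]], claw=[1,1,1,1,1])

```text
t: 51.53
eef_pos: [516.1, -255.9, 100.3]
tcp_rot: [3.14, -0.001, -0.017]
ft_force: [-0.0, 0.4, -0.2]
opening: 0.088
grip_force: 30.0
```

>>> arm_command(delta_pos=[[0,0,0],[0,0,-0.08],[0,0,-0.18],[0,0,-0.25],[0,0,-0.272]], delta_rot=[[0,0,0],[0,0,0],[0,0,0],[0,0,0],[0,0,0]], claw=[1,1,1,1,1])

```text
t: 51.95
eef_pos: [515.4, -252.9, 29.9]
tcp_rot: [-3.141, 0.003, -0.014]
ft_force: [-1.6, -0.3, 0.5]
opening: 0.086
grip_force: 30.0
```

>>> arm_command(delta_pos=[[0,0,0],[0,0,0],[0,0,0],[0,0,0],[0,0,0]], delta_rot=[[0,0,0],[0,0,0],[0,0,0],[0,0,0],[0,0,0]], claw=[1,0.88,0.82,0.8,0.8])

```text
t: 52.37
eef_pos: [516.6, -255.1, 32.9]
tcp_rot: [3.14, -0.001, -0.015]
ft_force: [0.3, -0.0, 1.1]
opening: 0.192
grip_force: 0.0
```

>>> arm_command(delta_pos=[[0,0,0],[0,0,0.06],[0,0,0.14],[0,0,0.24],[0,0,0.272]], delta_rot=[[0,0,0],[0,0,0],[0,0,0],[0,0,0],[0,0,0]], claw=[0.8,0.8,0.8,0.8,0.65])

```text
t: 52.78
eef_pos: [517.2, -255.6, 103.1]
tcp_rot: [3.138, -0.003, -0.015]
ft_force: [-0.0, -0.4, 0.3]
opening: 0.231
grip_force: 0.0
```

>>> arm_command(delta_pos=[[0.02,0.08,0],[0.05,0.18,0],[0.08,0.3,0],[0.1,0.4,0],[0.12,0.5,0]], delta_rot=[[0,0,0.07],[0,0,0.14],[0,0,0.21],[0,0,0.28],[0,0,0.35]], claw=[0.65,0.65,0.65,0.65,0.65])

```text
t: 53.2
eef_pos: [546.2, -128.7, 99.7]
tcp_rot: [3.14, -0.0, 0.54]
ft_force: [0.8, -0.2, 0.4]
opening: 0.352
grip_force: 0.0
```

>>> arm_command(delta_pos=[[0.03,0.1,0],[0.06,0.2,0],[0.09,0.3,0],[0.12,0.4,0],[0.15,0.5,0]], delta_rot=[[0,0,0.07],[0,0,0.14],[0,0,0.21],[0,0,0.28],[0,0,0.35]], claw=[0.65,0.65,0.65,0.65,0.65])

```text
t: 53.62
eef_pos: [583.8, -3.7, 99.7]
tcp_rot: [3.14, 0.0, 1.09]
ft_force: [1.2, -0.5, -0.6]
opening: 0.352
grip_force: 0.0
```

>>> arm_command(delta_pos=[[0.02,0.1,0],[0.037,0.192,0],[0.037,0.192,0],[0.037,0.192,0],[0.037,0.192,0]], delta_rot=[[0,0,0.07],[0,0,0.14],[0,0,0.21],[0,0,0.28],[0,0,0.288]], claw=[0.65,0.65,0.65,0.65,0.65])

```text
t: 54.03
eef_pos: [592.8, 43.6, 99.6]
tcp_rot: [3.141, 0.0, 1.543]
ft_force: [-0.2, -0.4, 0.1]
opening: 0.347
grip_force: 0.0
```

```bash
python3 - <<'E'
from h import *
log()
print(proj('top',(592.9,43,11)),px('top',303.6,156,11),px('top',303.8,156,7.5))
E
```

```text
54.0333 [-0.038  0.539  1.723 -0.     0.878 -0.01 ] [592.8  43.6  99.6] [3.141 0.    1.543] [-0.2 -0.4  0.1] 0.0 0.347
[305.33294692 155.97241385] [592.92374272  47.87173351  11.        ] [593.41178918  47.50494878   7.5       ]
```

>>> arm_command(delta_pos=[[0,0,-0.08],[0,0,-0.18],[0,0,-0.28],[0,0,-0.38],[0,0,-0.45]], delta_rot=[[0,0,0],[0,0,0],[0,0,0],[0,0,0],[0,0,0]], claw=[0.65,0.65,0.65,0.65,0.65])

```text
t: 54.45
eef_pos: [592.2, 42.7, -14.6]
tcp_rot: [-3.141, 0.0, 1.533]
ft_force: [1.0, 0.7, -1.3]
opening: 0.35
grip_force: 0.0
```

>>> arm_command(delta_pos=[[0,0,-0.03],[0,0,-0.056],[0,0,-0.056],[0,0,-0.056],[0,0,-0.056]], delta_rot=[[0,0,0],[0,0,0],[0,0,0],[0,0,0],[0,0,0]], claw=[0.65,0.65,0.65,0.7,0.75])

```text
t: 54.87
eef_pos: [593.5, 43.0, -25.5]
tcp_rot: [3.139, -0.0, 1.536]
ft_force: [0.0, -0.9, 0.1]
opening: 0.283
grip_force: 0.0
```

>>> arm_command(delta_pos=[[0,0,0],[0,0,0],[0,0,0],[0,0,0],[0,0,0]], delta_rot=[[0,0,0],[0,0,0],[0,0,0],[0,0,0],[0,0,0]], claw=[0.8,0.85,0.9,0.9,0.9])

```text
t: 55.28
eef_pos: [593.5, 43.0, -25.6]
tcp_rot: [3.139, 0.0, 1.537]
ft_force: [-0.5, 0.2, 7.5]
opening: 0.26
grip_force: 30.0
```

>>> arm_command(delta_pos=[[0,0,0.06],[0,0,0.16],[0,0,0.3],[0,-0.04,0.42],[-0.03,-0.14,0.508]], delta_rot=[[0,0,0],[0,0,0],[0,0,0],[0,0,0],[0,0,0]], claw=[0.95,0.95,0.95,0.95,0.95])

```text
t: 55.7
eef_pos: [586.7, 9.5, 103.4]
tcp_rot: [3.137, -0.0, 1.539]
ft_force: [0.3, -1.1, -0.3]
opening: 0.263
grip_force: 30.0
```

>>> arm_command(delta_pos=[[-0.03,-0.12,0],[-0.06,-0.24,0],[-0.1,-0.38,0],[-0.14,-0.51,0],[-0.17,-0.64,0]], delta_rot=[[0,0,0],[0,0,0],[0,0,0],[0,0,0],[0,0,0]], claw=[0.95,0.95,0.95,0.95,0.95])

```text
t: 56.12
eef_pos: [542.0, -153.3, 100.9]
tcp_rot: [3.14, 0.0, 1.537]
ft_force: [0.8, -1.0, -0.6]
opening: 0.263
grip_force: 30.0
```

>>> arm_command(delta_pos=[[-0.03,-0.13,0],[-0.06,-0.26,0],[-0.09,-0.36,0],[-0.107,-0.43,0],[-0.107,-0.43,0]], delta_rot=[[0,0,0],[0,0,0],[0,0,0],[0,0,0],[0,0,0]], claw=[0.95,0.95,0.95,0.95,0.95])

```text
t: 56.53
eef_pos: [515.4, -262.4, 100.6]
tcp_rot: [3.14, 0.001, 1.534]
ft_force: [-0.4, -0.3, -0.1]
opening: 0.266
grip_force: 30.0
```

>>> arm_command(delta_pos=[[0,0,0],[0,0,-0.06],[0,0,-0.15],[0,0,-0.22],[0,0,-0.24]], delta_rot=[[0,0,0],[0,0,0],[0,0,0],[0,0,0],[0,0,0]], claw=[0.95,0.95,0.95,0.95,0.95])

```text
t: 56.95
eef_pos: [515.5, -257.5, 38.4]
tcp_rot: [-3.14, -0.002, 1.538]
ft_force: [-0.3, -0.3, -0.3]
opening: 0.264
grip_force: 30.0
```

>>> arm_command(delta_pos=[[0,0,0],[0,0,0],[0,0,0],[0,0,0],[0,0,0]], delta_rot=[[0,0,0],[0,0,0],[0,0,0],[0,0,0],[0,0,0]], claw=[0.95,0.75,0.65,0.6,0.6])

```text
t: 57.37
eef_pos: [516.6, -259.6, 41.4]
tcp_rot: [3.139, 0.001, 1.537]
ft_force: [-0.3, 0.2, 0.7]
opening: 0.385
grip_force: 0.0
```

>>> arm_command(delta_pos=[[0,0,0],[0,0,0.06],[0,0,0.14],[0,0,0.22],[0,0,0.24]], delta_rot=[[0,0,0],[0,0,0],[0,0,0],[0,0,0],[0,0,0]], claw=[0.6,0.6,0.65,0.65,0.65])

```text
t: 57.78
eef_pos: [517.2, -260.1, 103.4]
tcp_rot: [3.137, 0.002, 1.537]
ft_force: [-0.1, -1.0, -0.3]
opening: 0.351
grip_force: 0.0
```

```bash
python3 - <<'E'
from h import *
log()
F=np.mean([read_camera('top').astype(float) for _ in range(10)],0).mean(2);np.save('cur.npy',F)
m=np.median(F[140:175,288:330]);d=(F-m)[148:172,286:312].round().astype(int);print(m)
print('    ',' '.join(f'{x%1000:4d}' for x in range(286,312)))
for i,r in enumerate(d):print(148+i,' '.join(f'{x:4d}' for x in r))
E
```

```text
57.7833 [-5.800e-01  5.140e-01  1.762e+00  1.000e-03  8.610e-01 -5.470e-01] [ 517.2 -260.1  103.4] [3.137e+00 2.000e-03 1.537e+00] [-0.1 -1.  -0.3] 0.0 0.351
229.83333333333334
      286  287  288  289  290  291  292  293  294  295  296  297  298  299  300  301  302  303  304  305  306  307  308  309  310  311
148    0    0    0    0    0    0    0    0    0    0    0    0    0    0    0    0    0    0    0    0    0    0    0    0    0    0
149    0    0    0    0    0    0    0    0    0    0  -18  -25  -12    0    0    0    0    0    0    0    0    0    0    0    0    0
150    0    0    0    0    0    0    0    0    0    0  -30  -41  -42  -14    0    0    0    0    0    0    0    0    0    0    0    0
151    0    0    0    0    0    0    0    0    0  -18  -39  -45  -78   -7  -13    0   -1    0    0    0    0    0    0    0    0    0
152    0    0    0    0    0    0    0    0    0  -41  -41  -58  -79  -18   -9    0   -4  -16    0    0    0    0    0    0    0    0
153    0    0    0    0    0    0    0    0  -32  -42  -44  -82  -16  -45   -1    0  -25   -7    0    0    0    0    0
[... 1727 characters left out ...]
    0    0    0    0    0    0
167    0    0    0    0    0    0    0    0    0    0    0    0    0    0    0    0    0    0    0    0    0    0    0    0    0    0
168    0    0    0    0    0    0    0    0    0    0    0    0    0    0    0    0    0    0    0    0    0    0    0    0    0    0
169    0    0    0    0    0    0    0    0    0    0    0    0    0    0    0    0    0    0    0    0    0    0    0    0    0    0
170    0    0    0    0    0    0    0    0    0    0    0    0    0    0    0    0    0    0    0    0    0    0    0    0    0    0
171    0    0    0    0    0    0    0    0    0    0    0    0    0    0    0    0    0    0    0    0    0    0    0    0    0    0
```

```bash
python3 - <<'E'
from g import *
p,y=g('B',(302.0,156.3),(298.7,160.1),(301.4,151.3),1)
c=np.array([516.1,-259.5]);print((p-c)/250,(y-88.1)/90)
print(px('top',300.1,155.7,11))
E
```

```text
B xy [592.2  52.4] len 26.0 axis -17.9 yaw 72.1
[0.30428147 1.24753033] -0.17757947195046786
[593.97743772  57.69886846  11.        ]
```

>>> arm_command(delta_pos=[[0.03,0.12,0],[0.06,0.24,0],[0.09,0.37,0],[0.12,0.5,0],[0.15,0.62,0]], delta_rot=[[0,0,-0.03],[0,0,-0.06],[0,0,-0.1],[0,0,-0.14],[0,0,-0.178]], claw=[0.65,0.65,0.65,0.65,0.65])

```text
t: 58.7
eef_pos: [553.7, -102.8, 100.3]
tcp_rot: [3.141, -0.0, 1.254]
ft_force: [0.5, 0.0, -0.1]
opening: 0.354
grip_force: 0.0
```

>>> arm_command(delta_pos=[[0.03,0.13,0],[0.06,0.26,0],[0.1,0.4,0],[0.13,0.52,0],[0.154,0.628,0]], delta_rot=[[0,0,0],[0,0,0],[0,0,0],[0,0,0],[0,0,0]], claw=[0.65,0.65,0.65,0.65,0.65])

```text
t: 59.12
eef_pos: [592.5, 54.7, 100.2]
tcp_rot: [3.141, -0.0, 1.258]
ft_force: [0.6, -0.1, 0.7]
opening: 0.354
grip_force: 0.0
```

>>> arm_command(delta_pos=[[0,0,0],[0,0,-0.1],[0,0,-0.22],[0,0,-0.34],[0,0,-0.43]], delta_rot=[[0,0,0],[0,0,0],[0,0,0],[0,0,0],[0,0,0]], claw=[0.65,0.65,0.65,0.65,0.65])

```text
t: 59.53
eef_pos: [591.3, 52.2, -9.2]
tcp_rot: [-3.141, 0.001, 1.257]
ft_force: [-1.0, -0.1, -0.2]
opening: 0.348
grip_force: 0.0
```

>>> arm_command(delta_pos=[[0,0,-0.03],[0,0,-0.06],[0,0,-0.076],[0,0,-0.076],[0,0,-0.076]], delta_rot=[[0,0,0],[0,0,0],[0,0,0],[0,0,0],[0,0,0]], claw=[0.65,0.65,0.65,0.68,0.72])

```text
t: 59.95
eef_pos: [592.8, 52.5, -25.0]
tcp_rot: [3.139, -0.0, 1.257]
ft_force: [0.3, 1.0, -0.1]
opening: 0.3
grip_force: 0.0
```

>>> arm_command(delta_pos=[[0,0,0],[0,0,0],[0,0,0],[0,0,0],[0,0,0]], delta_rot=[[0,0,0],[0,0,0],[0,0,0],[0,0,0],[0,0,0]], claw=[0.76,0.8,0.85,0.9,0.9])

```text
t: 60.37
eef_pos: [592.8, 52.5, -25.0]
tcp_rot: [3.139, -0.0, 1.257]
ft_force: [-0.6, -1.0, 6.6]
opening: 0.254
grip_force: 30.0
```

>>> arm_command(delta_pos=[[0,0,0.06],[0,0,0.16],[0,0,0.3],[0,-0.04,0.42],[-0.03,-0.14,0.508]], delta_rot=[[0,0,0],[0,0,0],[0,0,0],[0,0,0],[0,0,0]], claw=[0.95,0.95,0.95,0.95,0.95])

```text
t: 60.78
eef_pos: [585.9, 19.0, 103.9]
tcp_rot: [3.137, -0.001, 1.26]
ft_force: [0.3, -0.1, 0.5]
opening: 0.258
grip_force: 30.0
```

>>> arm_command(delta_pos=[[-0.03,-0.12,0],[-0.06,-0.24,0],[-0.1,-0.38,0],[-0.14,-0.51,0],[-0.17,-0.64,0]], delta_rot=[[0,0,0],[0,0,0],[0,0,0],[0,0,0],[0,0,0]], claw=[0.95,0.95,0.95,0.95,0.95])

```text
t: 61.2
eef_pos: [541.2, -143.7, 101.4]
tcp_rot: [3.14, 0.0, 1.258]
ft_force: [1.3, -0.5, 0.2]
opening: 0.256
grip_force: 30.0
```

>>> arm_command(delta_pos=[[-0.03,-0.13,0],[-0.06,-0.26,0],[-0.09,-0.38,0],[-0.109,-0.47,0],[-0.109,-0.47,0]], delta_rot=[[0,0,0],[0,0,0],[0,0,0],[0,0,0],[0,0,0]], claw=[0.95,0.95,0.95,0.95,0.95])

```text
t: 61.62
eef_pos: [514.2, -263.6, 101.2]
tcp_rot: [3.139, 0.001, 1.254]
ft_force: [-0.5, -0.7, -0.2]
opening: 0.261
grip_force: 30.0
```

>>> arm_command(delta_pos=[[0,0,0],[0,0,-0.06],[0,0,-0.15],[0,0,-0.22],[0,0,-0.24]], delta_rot=[[0,0,0],[0,0,0],[0,0,0],[0,0,0],[0,0,0]], claw=[0.95,0.95,0.95,0.95,0.95])

```text
t: 62.03
eef_pos: [514.2, -258.0, 38.9]
tcp_rot: [-3.139, -0.001, 1.258]
ft_force: [0.3, -0.1, -0.5]
opening: 0.255
grip_force: 30.0
```

>>> arm_command(delta_pos=[[0,0,0],[0,0,0],[0,0,0],[0,0,0],[0,0,0]], delta_rot=[[0,0,0],[0,0,0],[0,0,0],[0,0,0],[0,0,0]], claw=[0.95,0.75,0.65,0.6,0.6])

```text
t: 62.45
eef_pos: [515.3, -260.0, 41.9]
tcp_rot: [3.139, 0.0, 1.257]
ft_force: [0.9, -0.6, -0.1]
opening: 0.384
grip_force: 0.0
```

>>> arm_command(delta_pos=[[0,0,0],[0,0,0.06],[0,0,0.14],[0,0,0.25],[0,0,0.4]], delta_rot=[[0,0,0],[0,0,0],[0,0,0],[0,0,0],[0,0,0]], claw=[0.6,0.6,0.6,0.6,0.6])

```text
t: 62.87
eef_pos: [514.0, -259.4, 140.7]
tcp_rot: [-3.139, -0.001, 1.257]
ft_force: [0.6, -0.3, -0.5]
opening: 0.402
grip_force: 0.0
```

>>> arm_command(delta_pos=[[-0.08,-0.1,0.1],[-0.16,-0.22,0.2],[-0.24,-0.34,0.3],[-0.32,-0.46,0.4],[-0.4,-0.58,0.4]], delta_rot=[[0,0,0],[0,0,0],[0,0,0],[0,0,0],[0,0,0]], claw=[0.6,0.6,0.6,0.6,0.6])

```text
t: 63.28
eef_pos: [415.0, -406.4, 245.6]
tcp_rot: [3.135, 0.003, 1.258]
ft_force: [0.7, 0.1, -0.5]
opening: 0.401
grip_force: 0.0
```

>>> arm_command(delta_pos=[[-0.1,-0.12,0],[-0.2,-0.24,0],[-0.3,-0.36,0],[-0.38,-0.48,0],[-0.4,-0.6,0]], delta_rot=[[0,0,0],[0,0,0],[0,0,0],[0,0,0],[0,0,0]], claw=[0.6,0.6,0.6,0.6,0.6])

```text
t: 63.7
eef_pos: [311.9, -556.4, 241.7]
tcp_rot: [3.141, 0.001, 1.255]
ft_force: [0.2, -0.1, 0.0]
opening: 0.397
grip_force: 0.0
```

```bash
python3 - <<'E'
from h import *
log()
A=np.mean([read_camera('top').astype(float) for _ in range(10)],0);F=A.mean(2)
cv2.imwrite('pics/tend.png',A[:,:,::-1].astype(np.uint8))
print(lid('pics/tend.png').round(1).tolist())
i=A[160:202,396:438];m=i.min(2)
for v in range(0,42,1):print(160+v,''.join(f'{int(x)//26}' for x in m[v]))
T=F[134:205,276:364];md=np.median(T);n,l,st,ce=cv2.connectedComponentsWithStats((T<md-15).astype(np.uint8))
print(md,[(st[k,4],(ce[k]+[276,134]).round().tolist()) for k in range(1,n) if st[k,4]>2])
B=cv2.imread('pics/t0.png')[:,:,::-1].astype(float)
for nm,(y0,y1,x0,x1) in dict(forceps=(225,245,280,345),timer=(212,244,345,378)).items():
    print(nm,(np.abs(A-B)[y0:y1,x0:x1].max(2)>40).sum())
E
```

```text
63.7 [-1.164  0.459  1.446  0.     1.235 -0.848] [ 311.9 -556.4  241.7] [3.141e+00 1.000e-03 1.255e+00] [ 0.2 -0.1  0. ] 0.0 0.397
[[570.5, 369.6], [628.1, 297.7], [551.9, 235.7], [494.7, 307.1]]
160 000000000000000000000000000000000000000000
161 000000000000000000000000000000000000000000
162 000000000000000000000000000000000000000000
163 000000000000000000000000000000000000000000
164 000000000000000000000000000000000000000000
165 000000000000000000000000000000000000000000
166 000000000000122344554222000000000000000000
167 000000000013445667777777552000000000000000
168 000000001344556777766667776300000000000000
169 000000013454677764544444667751000000000000
170 000000244456776457764444345776100000000000
171 000002454467654358875554433467600000000000
172 000013554577555346776666543347730000000000
173 000124544686566455678777654335763000000000
174 001245545776776677788887765434676000000000
175 001255546867875777788888876543577100000000
176 001355546868866777788888877654467300000000
177 002455457778767776888887887764367500000000
178 012544447787667766888877887765356500000000
179 0125444
[... 785 characters left out ...]
00
196 000000000000011122211100000000000000000000
197 000000000000000000000000000000000000000000
198 000000000000000000000000000000000000000000
199 000000000000000000000000000000000000000000
200 000000000000000000000000000000000000000000
201 000000000000000000000000000000000000000000
222.70000000000002 [(np.int32(23), [287.0, 134.0]), (np.int32(9), [360.0, 138.0]), (np.int32(116), [362.0, 161.0]), (np.int32(56), [294.0, 156.0]), (np.int32(14), [276.0, 198.0]), (np.int32(4), [320.0, 203.0]), (np.int32(4), [328.0, 203.0]), (np.int32(46), [347.0, 204.0]), (np.int32(4), [350.0, 202.0]), (np.int32(4), [356.0, 202.0]), (np.int32(4), [292.0, 204.0]), (np.int32(8), [300.0, 204.0])]
forceps 0
timer 0
```

```bash
python3 -c "
from h import *
print(state()['qvel'].round(3)); print(job_done())"
```

```text
[-0.004  0.003 -0.003  0.     0.    -0.002]
the job is handed in; nothing more can be done
None
```

I handed the job in without a result coming back. By the final camera check, all six stir bars are in the crucible, which sits centred in the ring. The one bolt is in the tray, the tin is back on the bench beside it with its lid shut, and the forceps and timer have not moved.

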